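# Change the vial baskets in the heating bath

### The arm

A 6-joint arm with a two-finger parallel gripper is mounted at the origin on the work surface. World frame = base frame: x ahead of the robot, y to its left, z up, the work surface at z = 0. Lengths are in m, angles in degrees, forces in N, time in s.
With the tool pointing down it reaches from about 0.325 to 0.9 m from the base axis. Payload 3.5 kg.
Tool frame: the origin (TCP) lies at the centre of the arm's flange, where the gripper is bolted on; the fingertips stand 173 mm ahead of it and the grasp point (between the pads) lies 155 mm ahead of it (env.nose_length is the distance from the TCP to the fingertips, in m); z points along the fingers, y is the direction in which the jaws open and shut (so a half turn about z gives the same grasp; the last joint's range is limited). The gripper opens to 85 mm and grips with 20 to 120 N. Pads are 22 mm wide; open, the fingers measure 114 mm over their backs; the gripper's body (76 mm by 85 mm) begins 54 mm behind the grasp point. The pads swing forward as they close: fully open they stand 13 mm farther back than shut.
Start: joints at [60.825, 15.837, -1.513, 72.651, 0, 84.076], TCP at [0.247, 0.574, 0.405] pointing down, gripper open.
Joint ranges: [-178.77, 178.77], [-48.84, 107.48], [-61.69, 71.31], [-111.58, 123.2], [-90, 87.43], [-180, 180]. Speed limits (degrees/s): [147.25, 147.25, 180, 180, 180, 180].

### API

Orientations are given as [roll, pitch, yaw] about the fixed x, y, z axes, in that order (R = Rz(yaw) Ry(pitch) Rx(roll)).
In Python, from bench import env gives the robot as it stands.
- The arm moves only by the shell command python3 -m creep 'ROWS'. ROWS is JSON, a list of rows, each a list of 7 numbers: the shift along the tool's x, y, z in cm, then the turn, a rotation vector about the tool's x, y, z in degrees, then the opening, from -1 (shut) to 1 (fully open), so that 0 is half open. A call has exactly 5 rows; each row is the pose to reach, as a shift and turn from the pose measured when the call began, along the tool's axes at that moment; what a row does not reach only later rows make up. A row lasts 1/12 s, in which the tool goes at most 41.7 mm and 7.16 degrees, less where a joint would pass 70% of its speed; a pose out of reach is approached as far as the arm can. A call with a gripper value outside its range is refused whole. The fingers move at their own pace and stop on an object; the grip force is fixed at half the most. Time passes only in rows, so rows that repeat a pose let the fingers close, or fill a call up. It gives the time, the measured TCP pose, the force and the opening at its end, in the units of the state.
- env.state(): the state, without advancing time (a new reading comes with each control period).
- env.snapshot(name): name is "scene" or "side" or "wrist"; returns the picture (400x640x3 uint8, red, green, blue); there is no depth.
- env.camera_info(name): a dict with "vfov" (degrees; the focal length in pixels is half the picture's height over the tangent of half this angle, whatever the lens; pixels are square), "cx", "cy" (the principal point, pixels), "dist_coeffs" ([k1, k2, p1, p2, k3] as OpenCV has them; the pictures are not rectified), "world_from_camera" (4x4, takes a point from camera to world coordinates). Camera axes: x right, y down, z forward; pixel columns grow to the right and rows downward; lengths in m; the calibration is good to about 2 mm. A picture is of the moment at which its call begins: read the wrist's pose just before it. camera_info takes no time and is no camera call; for the wrist camera it gives the pose at the moment of the call.
- env.hand_in(): hands the job in, once; it reports no verdict.
The state is a dict: "clock": time; "qpos": joint angles; "dq": joint speeds; "joint_efforts": joint torques, N m; "tcp_pos": TCP position; "eef_rot": TCP orientation; "wrist_force": force on the tool from outside, world axes, zero at the start; "moment": the same for the moment, N m; "width": finger opening in m.
Only numpy, scipy, OpenCV 4.12 (cv2) and the standard library are available. Lean on these libraries where they do the work, as an engineer would, in place of code of your own. Each camera call takes 0.05 s, during which the arm holds its last target.

### The job

The vials in the heating bath are done. Lever the bath's hot cover open with the spatula blade at the front notch, hang every basket in it by its handle on a hook of its own on the cooling rack, stand the fresh basket that waits on the bench in the bath, then close the cover fully and leave the spatula lying on its mat. Leave the jar, the beaker and the box of vials alone and do not tip the baskets over.

Things in the scene. Friction and masses are not known exactly. Their poses are not given: they have to be found in the camera images.
- bath: white fixed vial bath, 170 (x) x 375 (y) x 155 mm high without cover; origin: centre of underside; front face (keys, towards the robot) at x = -85 mm. Open well 130 x 335 mm, rim at 155 mm; its floor, 30 mm above the bench, is narrowed to 80 mm (x) by ledges 55 mm high along front and back. Baskets stand in a row along y, 110 mm apart, their y along the bath's, handle tops 6 mm below the rim
- cover (a joint): angle of the cover, rad: 0 closed, grows as the front edge rises, stop at 1.65 (just past upright; from 1.45 a gripper has room in the well). Flat slab 170 x 375 x 18 mm, 0.3 kg, no knob, flush with the body; lies on the rim, hinged along its far lower edge. The stiff hinge (0.35 N m) holds it at any angle; lifting at the front takes about 4 N; it must be pushed down to close
- cover_hinge (a point): mid-point of the hinge line (bath x = +85 mm, height 155 mm); same axes as the bath, hinge axis along y
- cover_edge (a point): middle of the cover's front lower edge, moves with it; 170 mm from the hinge line
- notch (a point): centre of the pry notch's mouth in the front face: a gap 80 mm wide, 12 mm high, black inside, cut 20 mm deep into the front wall right below the cover's underside; same axes as the bath (x points into it)
- spatula: flat spatula, 200 mm long along its x, 0.09 kg: black handle 115 x 22 x 20 mm from x = -80 to 35 mm, then a steel blade 25 mm wide, 2.5 mm thick, from x = 35 to 120 mm, its mid-plane 10 mm above the origin. Origin: on the handle's underside, near the centre of mass; z up as it lies
- spatula_tip (a point): middle of the blade's end edge, 120 mm from the origin
- mat: flat grey rubber mat, 240 (x) x 100 (y) x 3 mm, fixed; the spatula's place. Origin: centre of its underside
- rack: fixed steel cooling rack: drip tray 150 (x) x 420 (y) mm, origin at centre of underside; two 12 mm posts at y = +-195 mm, x = 55 mm carry a 12 mm rail along y at 180 mm height; three J hooks of 8 mm rod stick out of it to -x (towards the robot), 120 mm apart, with turned-up ends
- basket1: wire basket of capped vials, 55 (x) x 90 (y) mm, vials up to 50 mm high, about 0.27 kg; None if absent. Origin: centre of underside, z up. Rigid arch handle of 8 mm wire in its y-z plane: legs at y = +-42 mm; top wire level along y, axis 105 mm above the origin, for |y| = 14 to 42 mm; between, a kink rises to 115 mm for the hook. Pinch the level part (y = +-28 mm), fingers closing along x
- basket1_peak (a point): underside of the handle wire in the kink's middle, 111 mm above the origin: where the hook bears
- basket2: as basket1
- basket2_peak (a point): underside of the handle wire in the kink's middle, 111 mm above the origin: where the hook bears
- basket3: as basket1
- basket3_peak (a point): underside of the handle wire in the kink's middle, 111 mm above the origin: where the hook bears
- fresh: basket of the same kind and size as basket1, with fresh vials, standing on the bench to the left in front of the bath
- hook1 (a point): seat of a hook (left, as the robot sees it): top of its level rod, 184 mm above the bench, 55 mm in front (-x) of the rail's axis and 40 mm behind the turned-up end, which rises 15 mm higher; axes as the rack's
- hook2 (a point): seat of a hook (middle, as the robot sees it): top of its level rod, 184 mm above the bench, 55 mm in front (-x) of the rail's axis and 40 mm behind the turned-up end, which rises 15 mm higher; axes as the rack's
- hook3 (a point): seat of a hook (right, as the robot sees it): top of its level rod, 184 mm above the bench, 55 mm in front (-x) of the rail's axis and 40 mm behind the turned-up end, which rises 15 mm higher; axes as the rack's
- reagent: amber reagent jar, 64 mm across, 100 mm high, bystander
- beaker: glass beaker, 72 mm across, 95 mm high, bystander
- vialbox: cardboard box of spare vials, 110 x 90 x 62 mm, bystander
Things that resemble listed ones, but are neither listed nor needed, are in the scene too. Leave any green look-alike of the fresh alone. Of the things shaped like the spatula, the black one is meant.

How it is judged:
By the outcome, as a careful person would: the job done as asked, in the order asked, and still so for the second after the job is handed in, with the robot touching nothing.
Of basket1, basket2, basket3 only 2 to 3 are there at a start; the rules pass over those that are not, and their reading is None.
At some moment in a run one of spatula, fresh may be knocked a few centimetres aside while the robot is not near it.
It also fails if it takes over 210 s, if anything falls off the work surface, if the arm or the gripper's body presses on something with over 40 N, if the wrist force passes 120 N, or if a joint passes its speed limit or range.

## Working session

There is one attempt and no reset: what is moved stays moved. The work goes in short steps, Python scripts to look and compute and a shell command to move; the robot and the scene stay as the last step left them, time stands still between calls to the robot, and variables do not carry over. Pictures are saved under pics/ and viewed, and the job is handed in when it is done.

```bash
mkdir -p pics; ls; cat > h.py <<'E'
import numpy as np, cv2
from bench import env
from scipy.spatial.transform import Rotation as R
def K(ci):
    f=200/np.tan(np.radians(ci['vfov']/2)); return np.array([[f,0,ci['cx']],[0,f,ci['cy']],[0,0,1]])
def ray(ci,px):
    p=cv2.undistortPoints(np.array(px,float).reshape(-1,1,2),K(ci),np.array(ci['dist_coeffs'],float)).reshape(-1,2)
    T=np.array(ci['world_from_camera']); d=np.c_[p,np.ones(len(p))]@T[:3,:3].T
    return T[:3,3],d
def onz(ci,px,z):
    o,d=ray(ci,px); return o+d*((z-o[2])/d[:,2])[:,None]
def onx(ci,px,x):
    o,d=ray(ci,px); return o+d*((x-o[0])/d[:,0])[:,None]
def tri(c1,p1,c2,p2):
    o1,d1=ray(c1,[p1]);o2,d2=ray(c2,[p2]);d1=d1[0];d2=d2[0]
    s=np.linalg.lstsq(np.c_[d1,-d2],o2-o1,rcond=None)[0]
    a=o1+s[0]*d1;b=o2+s[1]*d2
    return (a+b)/2,np.linalg.norm(a-b)
def proj(ci,P):
    T=np.linalg.inv(np.array(ci['world_from_camera']))
    r,_=cv2.Rodrigues(T[:3,:3]); return cv2.projectPoints(np.array(P,float).reshape(-1,1,3),r,T[:3,3],K(ci),np.array(ci['dist_coeffs'],float))[0].reshape(-1,2)
def snap(n,f):
    ci=env.camera_info(n); im=env.snapshot(n); cv2.imwrite('pics/'+f,im[:,:,::-1]); return ci,im
def delta(pos,rot=None):
    """rows numbers for target TCP pos, rotation (Rotation)"""
    s=env.state(); r0=R.from_euler('xyz',s['eef_rot'],degrees=True)
    d=r0.inv().apply(np.array(pos)-s['tcp_pos'])*100
    t=np.zeros(3) if rot is None else (r0.inv()*rot).as_rotvec(degrees=True)
    return np.round(d,2),np.round(t,2)
E
python3 - <<'E'
from h import *
print(env.state())
for n in ('scene','side','wrist'):
    ci,_=snap(n,n+'0.png'); print(n,ci)
E
```

```text
pics
{'clock': 0.0, 'qpos': array([ 6.08247536e+01,  1.58810452e+01, -1.59773030e+00,  7.26493393e+01,
        1.43650392e-03,  8.40738894e+01]), 'dq': array([ 0.06056457,  0.02528532,  0.02255096,  0.08843798, -0.02808755,
        0.04651398]), 'joint_efforts': array([ 2.17033994e-03, -4.45505762e+01,  2.95202476e+01,  1.63626659e-02,
       -1.72232724e-06, -1.55171671e-05]), 'tcp_pos': array([0.24654303, 0.57390319, 0.40352997]), 'eef_rot': array([-1.79872718e+02, -1.46561304e-02,  1.56750846e+02]), 'wrist_force': array([-0.26215798, -0.62491826, -0.19395776]), 'moment': array([ 0.01078271, -0.06363087, -0.04822247]), 'width': 0.08544109510510316}
scene {'vfov': 55.70072613897666, 'cx': 325.734822725161, 'cy': 199.26325192231246, 'dist_coeffs': array([0.0086399, 0.       , 0.       , 0.       , 0.       ]), 'world_from_camera': array([[-0.34517434,  0.7365895 , -0.58162753,  1.27041813],
       [ 0.93836759,  0.25902342, -0.22885175,  0.40060859],
       [-0.01791464, -0.62477418, -0.78059996,  1.21978471],
       [ 0.        ,  0.        ,  0.        ,  1.        ]])}
side {'vfov
[... 171 characters left out ...]
rom_camera': array([[ 0.99863294, -0.04799598,  0.02070343,  0.42030707],
       [-0.04998111, -0.76084649,  0.64700426, -0.95465169],
       [-0.01530147, -0.64715455, -0.76220526,  1.32211513],
       [ 0.        ,  0.        ,  0.        ,  1.        ]])}
wrist {'vfov': 60.67577345965227, 'cx': 320.02818854284175, 'cy': 201.63071842959863, 'dist_coeffs': array([-0.06121086,  0.        ,  0.        ,  0.        ,  0.        ]), 'world_from_camera': array([[ 0.39564547,  0.87653802,  0.27412725,  0.1751393 ],
       [ 0.91840215, -0.37713302, -0.11961679,  0.60500625],
       [-0.00146623,  0.2990849 , -0.95422538,  0.37384418],
       [ 0.        ,  0.        ,  0.        ,  1.        ]])}
```

View pics/scene0.png

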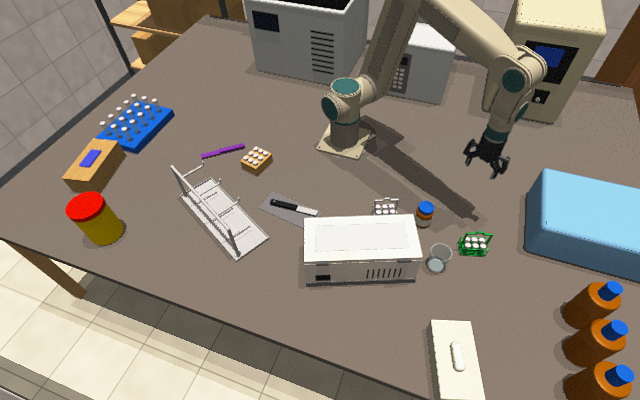

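View pics/side0.png

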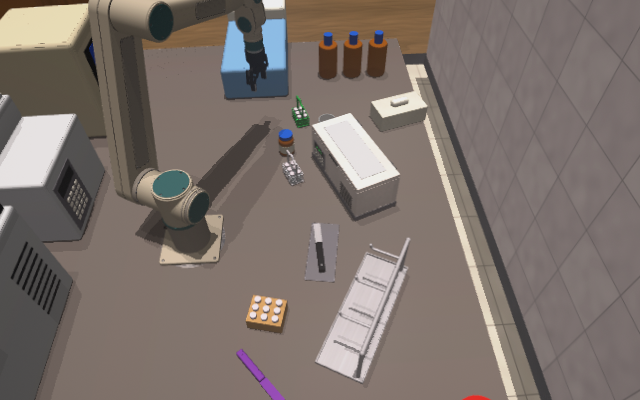

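View pics/wrist0.png

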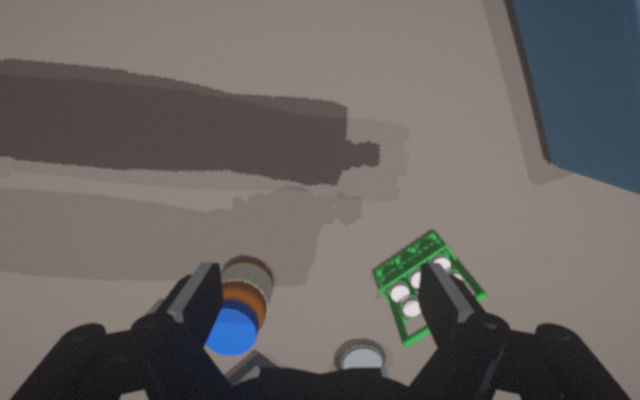

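The scene shows the black spatula on its grey mat (scene 295,207; side 320,247), with a purple look-alike (scene 222,151). The grey fresh basket is at (386,207) and its green look-alike at (475,243). The rack is at (222,215), and the bath is at (361,248) with its cover closed.

Next I'll take close crops.

```bash
python3 - <<'E'
import cv2
s=cv2.imread('pics/side0.png'); c=cv2.imread('pics/scene0.png')
cv2.imwrite('pics/c1.png',cv2.resize(s[95:225,260:410],None,fx=5,fy=4.6,interpolation=cv2.INTER_CUBIC)[:600])
cv2.imwrite('pics/c2.png',cv2.resize(s[215:385,285:425],None,fx=3.5,fy=3.5,interpolation=cv2.INTER_CUBIC))
cv2.imwrite('pics/c3.png',cv2.resize(c[155:295,165:325],None,fx=4,fy=4,interpolation=cv2.INTER_CUBIC))
cv2.imwrite('pics/c4.png',cv2.resize(c[185:295,295:495],None,fx=4,fy=4,interpolation=cv2.INTER_CUBIC))
E
```

```text
(no output)
```

View pics/c1.png

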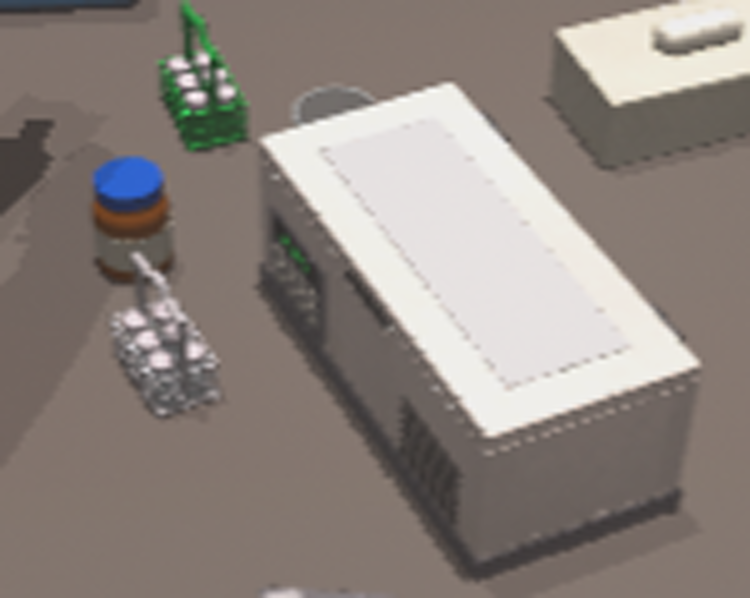

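View pics/c2.png

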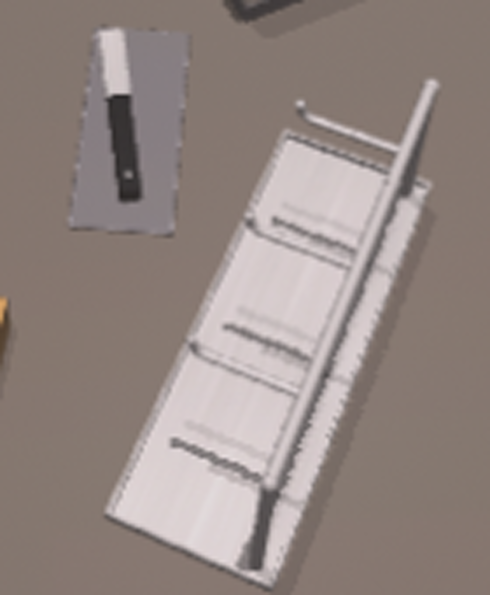

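View pics/c3.png

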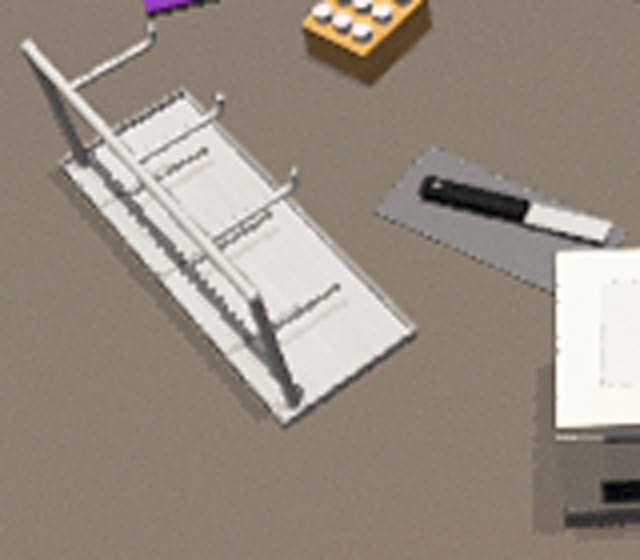

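View pics/c4.png

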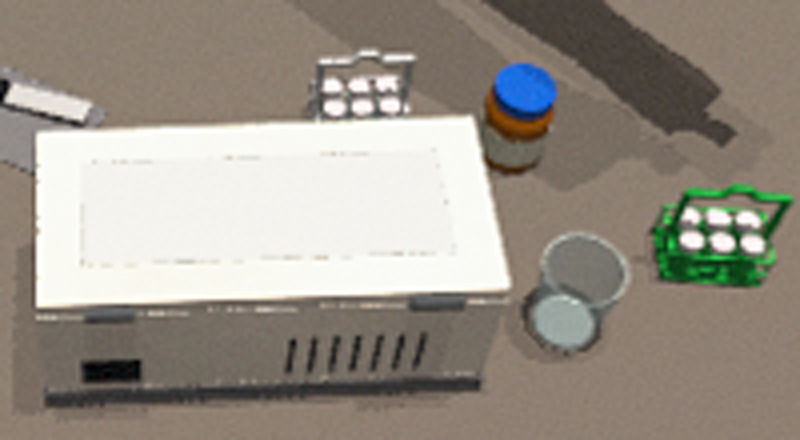

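```bash
cat > m1.py <<'E'
from h import *
cs=env.camera_info('side');cc=env.camera_info('scene')
S=lambda L,ox,oy,fx,fy:[((u+.5)/fx-.5+ox,(v+.5)/fy-.5+oy) for u,v in L]
P=lambda n,a:print(n,np.round(a,4).tolist())
cov=onz(cs,S([(262,140),(450,82),(698,367),(487,437)],260,95,5,4.6),.173);P('cov side',cov)
P('edges',[np.linalg.norm(cov[i]-cov[i-1]) for i in range(4)])
cov2=onz(cc,S([(35,130),(475,116),(511,290),(36,306)],295,185,4,4),.173);P('cov scene NL..',cov2)
P('edges',[np.linalg.norm(cov2[i]-cov2[i-1]) for i in range(4)])
P('notch side',onz(cs,S([(345,270),(395,328)],260,95,5,4.6),.149))
P('mat',onz(cs,S([(97,25),(190,33),(174,236),(70,228)],285,215,3.5,3.5),.003))
P('mat scene',onz(cc,S([(434,148),(376,212)],165,155,4,4),.003))
sp=onz(cs,S([(113,32),(118,95),(130,200)],285,215,3.5,3.5),.016);P('spat tip, junction, end',sp)
sp=onz(cc,S([(607,232),(528,207),(424,187)],165,155,4,4),.016);P('spat sc',sp)
tr=onz(cs,S([(107,515),(272,588),(428,187),(287,132)],285,215,3.5,3.5),.003);P('tray',tr)
P('edges',[np.linalg.norm(tr[i]-tr[i-1]) for i in range(4)])
tr=onz(cc,S([(184,92),(60,163),(287,424),(415,332)],165,155,4,4),.003);P('tray sc',tr)
h1=S([(299,103),(249,218),(191,342)],285,215,3.5,3.5);h2=S([(294,170),(220,97),(151,23)],165,155,4,4)
for a,b in zip(h1,h2): p,e=tri(cs,a,cc,b);P('hooktip',p);print(e)
a=S([(432,83),(268,487)],285,215,3.5,3.5);b=S([(256,295),(27,45)],165,155,4,4)
for a,b in zip(a,b): p,e=tri(cs,a,cc,b);P('railend',p);print(e)
# fresh handle
a=S([(140,258),(183,325)],260,95,5,4.6);b=S([(411,58),(319,62)],295,185,4,4)
for a,b in zip(a,b): p,e=tri(cs,a,cc,b);P('fresh hcorner',p);print(e)
E
python3 m1.py
```

```text
cov side [[0.4503, 0.3941, 0.173], [0.6029, 0.4606, 0.173], [0.7425, 0.1121, 0.173], [0.5882, 0.051, 0.173]]
edges [0.3698, 0.1665, 0.3754, 0.166]
cov scene NL.. [[0.5892, 0.0486, 0.173], [0.4501, 0.3982, 0.173], [0.6081, 0.4602, 0.173], [0.7467, 0.1141, 0.173]]
edges [0.1705, 0.3763, 0.1698, 0.3728]
notch side [[0.5057, 0.2579, 0.149], [0.5375, 0.1902, 0.149]]
mat [[0.433, 0.0535, 0.003], [0.5294, 0.0371, 0.003], [0.4949, -0.2017, 0.003], [0.3969, -0.1873, 0.003]]
mat scene [[0.3985, -0.1787, 0.003], [0.4951, -0.1983, 0.003]]
spat tip, junction, end [[0.449, 0.0335, 0.016], [0.4501, -0.0458, 0.016], [0.4552, -0.1678, 0.016]]
spat sc [[0.4495, 0.0361, 0.016], [0.4467, -0.0501, 0.016], [0.4582, -0.1601, 0.016]]
tray [[0.4189, -0.4651, 0.003], [0.5506, -0.5334, 0.003], [0.7439, -0.1631, 0.003], [0.6155, -0.0915, 0.003]]
edges [0.4221, 0.1484, 0.4177, 0.147]
tray sc [[0.4167, -0.4695, 0.003], [0.5471, -0.5402, 0.003], [0.7423, -0.1654, 0.003], [0.6127, -0.0981, 0.003]]
hooktip [0.6009, -0.1906, 0.1979]
0.0012500176379831652
hooktip [0.546, -0.2981, 0.1948]
0.0005945491265429255
hooktip [0.4889, -0.4059, 0.1987]
0.0027226565093330327
railend [0.7215, -0.1655, 0.1825]
0.0012665361350743377
railend [0.5383, -0.5167, 0.1802]
0.00025832496217696835
fresh hcorner [0.3509, 0.3275, 0.106]
0.00023422832219019345
fresh hcorner [0.3827, 0.2475, 0.1045]
3.425246575578435e-05
```

```bash
cat >> h.py <<'E'
def down(phi): return R.from_euler('xyz',[180,0,phi],degrees=True)
def go(x,y,z,phi):
    """z = grasp point height"""
    s=env.state(); print(delta([x,y,z+.155],down(phi)),'t',round(s['clock'],2),'w',round(s['width'],4),'F',np.round(s['wrist_force'],1))
BC=np.array([.5972,.2548]); BY=21.9
def b2w(x,y): a=np.radians(BY);return BC+[x*np.cos(a)-y*np.sin(a),x*np.sin(a)+y*np.cos(a)]
RC=np.array([.581,-.316]); RY=-27.6
def r2w(x,y): a=np.radians(RY);return RC+[x*np.cos(a)-y*np.sin(a),x*np.sin(a)+y*np.cos(a)]
E
python3 -c "
from h import *
go(.453,-.07,.19,-87.8)"
```

```text
(array([-44.39, -51.01,   5.96]), array([-6.0000e-02, -1.1000e-01, -1.1545e+02])) t 0.15 w 0.0856 F [-0.7 -0.4  0.1]
```

```bash
python3 -m creep '[[-44.4,-51,6,0,0,-115.4,1],[-44.4,-51,6,0,0,-115.4,1],[-44.4,-51,6,0,0,-115.4,1],[-44.4,-51,6,0,0,-115.4,1],[-44.4,-51,6,0,0,-115.4,1]]'; python3 -c "
from h import *
go(.453,-.07,.19,-87.8)"
```

```text
clock: 0.57
tcp_pos: [0.3083, 0.3806, 0.3863]
eef_rot: [-180.0, -0.1, -168.1]
wrist_force: [1.0, -0.3, -0.3]
width: 0.0855
(array([ -4.9 , -47.07,   4.16]), array([ 1.000e-02, -8.000e-02, -8.034e+01])) t 0.57 w 0.0855 F [ 1.  -0.3 -0.3]
```

```bash
python3 -m creep '[[-4.9,-47,4.2,0,0,-80.3,1],[-4.9,-47,4.2,0,0,-80.3,1],[-4.9,-47,4.2,0,0,-80.3,1],[-4.9,-47,4.2,0,0,-80.3,1],[-4.9,-47,4.2,0,0,-80.3,1]]' >/dev/null; python3 -c "
from h import *
go(.453,-.07,.19,-87.8)"
```

```text
(array([ 12.38, -26.87,   2.6 ]), array([ 3.000e-02, -5.000e-02, -4.983e+01])) t 0.98 w 0.0853 F [-0.3  0.1 -0.6]
```

```bash
python3 -m creep '[[12.4,-26.9,2.6,0,0,-49.8,1],[12.4,-26.9,2.6,0,0,-49.8,1],[12.4,-26.9,2.6,0,0,-49.8,1],[12.4,-26.9,2.6,0,0,-49.8,1],[12.4,-26.9,2.6,0,0,-49.8,1]]' >/dev/null; python3 -c "
from h import *
go(.453,-.07,.19,-87.8)"
```

```text
(array([10.28, -7.4 ,  1.11]), array([ 4.000e-02, -2.000e-02, -2.064e+01])) t 1.4 w 0.0855 F [ 0.2 -0.   0.7]
```

```bash
python3 -m creep '[[10.3,-7.4,1.1,0,0,-20.6,1],[10.3,-7.4,1.1,0,0,-20.6,1],[10.3,-7.4,1.1,0,0,-20.6,1],[10.3,-7.4,1.1,0,0,-20.6,1],[10.3,-7.4,1.1,0,0,-20.6,1]]' >/dev/null; python3 -c "
from h import *
go(.453,-.07,.19,-87.8)
ci,im=snap('wrist','w1.png'); print(proj(ci,[[.449,.035,.013],[.4567,-.164,.013]]))"
```

```text
(array([-0.36,  0.1 , -0.02]), array([-0.01, -0.11, -0.26])) t 1.82 w 0.0855 F [ 0.5  0.9 -0.4]
[[320.63987082 286.70263892]
 [319.39701155  77.23794282]]
```

View pics/w1.png

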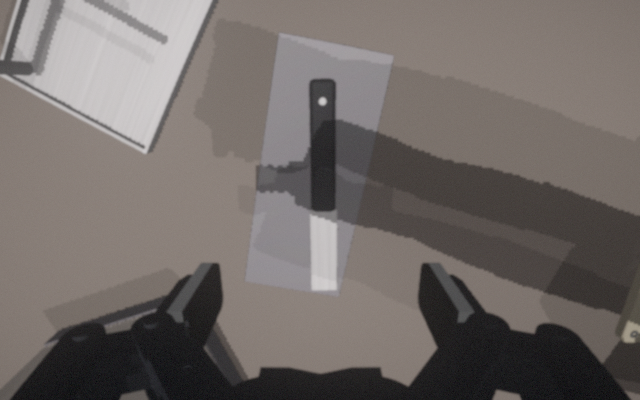

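```bash
python3 -c "
from h import *
ci=env.camera_info('wrist'); p=onz(ci,[[322,79],[323,210],[323,291]],.02);print(p)
print(onz(ci,[[278,33],[393,56],[340,295],[246,281]],.003))
go(.453,-.07,.026,-87.8)"
```

```text
[[ 0.45320559 -0.16007288  0.02      ]
 [ 0.44841709 -0.04688553  0.02      ]
 [ 0.44541743  0.03788897  0.02      ]]
[[ 0.49131187 -0.19674089  0.003     ]
 [ 0.39310027 -0.18188928  0.003     ]
 [ 0.42680911  0.05289431  0.003     ]
 [ 0.52525601  0.03945994  0.003     ]]
(array([-0.19,  0.  , 16.37]), array([ 0.07, -0.  , -0.28])) t 1.87 w 0.0854 F [-0.8  0.9  0.5]
```

```bash
python3 -m creep '[[-0.2,-0.4,12,0,0,0,0.2],[-0.2,-0.4,15,0,0,0,0.2],[-0.2,-0.4,16.4,0,0,0,0.2],[-0.2,-0.4,16.4,0,0,0,0.2],[-0.2,-0.4,16.4,0,0,0,0.2]]'; python3 -m creep '[[0,0,0,0,0,0,-1],[0,0,0,0,0,0,-1],[0,0,0,0,0,0,-1],[0,0,0,0,0,0,-1],[0,0,0,0,0,0,-1]]'; 
```

```text
clock: 2.28
tcp_pos: [0.4544, -0.068, 0.1757]
eef_rot: [179.5, 0.2, -88.0]
wrist_force: [-0.8, -0.2, -0.6]
width: 0.0508
clock: 2.7
tcp_pos: [0.4548, -0.0678, 0.1773]
eef_rot: [179.6, 0.2, -88.0]
wrist_force: [-1.2, 1.0, 6.0]
width: 0.0202
```

```bash
python3 -m creep '[[0,0,0,0,0,0,-1],[0,0,0,0,0,0,-1],[0,0,-3,0,0,0,-1],[0,0,-7,0,0,0,-1],[0,0,-7,0,0,0,-1]]';  python3 -m creep '[[0,0,-8,0,0,0,-1],[0,0,-16,0,0,0,-1],[0,0,-20,0,0,0,-1],[0,0,-20,0,0,0,-1],[0,0,-20,0,0,0,-1]]'; python3 -c "
from h import *
ci,im=snap('wrist','w2.png');snap('side','s2.png')
print(b2w(-.085-.02-.105-.03,0)); x,y=b2w(-.085-.02-.105-.03,0); go(x,y,.25,BY+180)"
```

```text
clock: 3.12
tcp_pos: [0.4583, -0.069, 0.2531]
eef_rot: [-179.8, -0.0, -88.0]
wrist_force: [2.3, -1.1, -0.0]
width: 0.0205
clock: 3.53
tcp_pos: [0.4571, -0.0688, 0.4552]
eef_rot: [-179.8, -0.0, -88.0]
wrist_force: [1.1, -0.4, -1.5]
width: 0.0207
[0.3745193  0.16528293]
(array([-23.78,   7.79,   5.31]), array([-1.02,  0.32, 70.07])) t 3.63 w 0.0205 F [ 0.3 -0.7 -0.9]
```

View pics/w2.png

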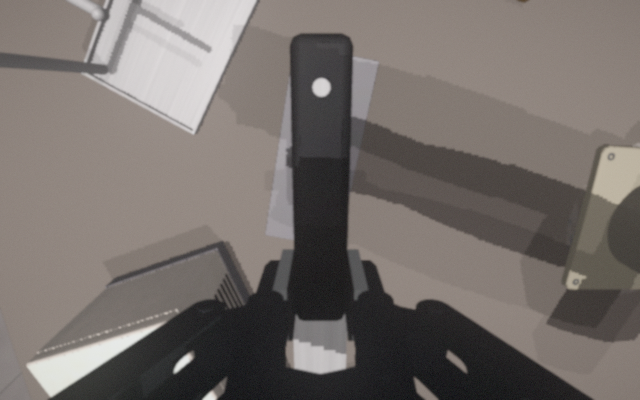

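View pics/s2.png

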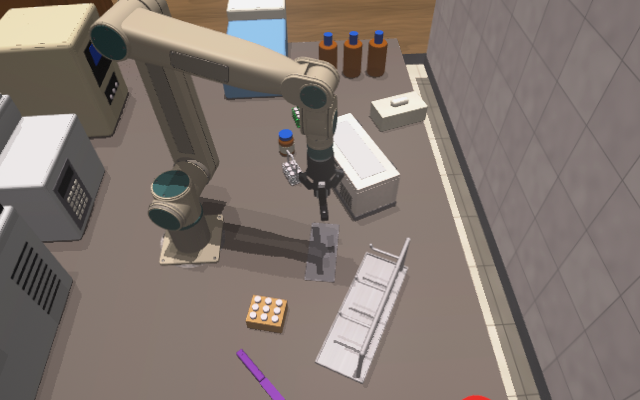

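```bash
python3 -m creep '[[-6,2,1,-0.2,0,14,-1],[-12,4,2.5,-0.4,0,28,-1],[-18,6,4,-0.7,0,42,-1],[-23.8,7.8,5.3,-1,0.3,70,-1],[-23.8,7.8,5.3,-1,0.3,70,-1]]' >/dev/null;  python3 -c "
from h import *
x,y=b2w(-.085-.02-.105-.03,0); go(x,y,.25,BY+180)"
```

```text
(array([-4.57,  5.24,  1.43]), array([-0.29,  0.13, 38.7 ])) t 4.05 w 0.0208 F [ 0.5 -0.1 -0.5]
```

```bash
python3 -m creep '[[-4.6,5.2,1.4,-0.3,0,38.7,-1],[-4.6,5.2,1.4,-0.3,0,38.7,-1],[-4.6,5.2,1.4,-0.3,0,38.7,-1],[-4.6,5.2,1.4,-0.3,0,38.7,-1],[-4.6,5.2,1.4,-0.3,0,38.7,-1]]' >/dev/null;  python3 -c "
from h import *
x,y=b2w(-.085-.02-.105-.03,0); go(x,y,.158,BY+180)"
```

```text
(array([-0.03, -0.1 ,  9.07]), array([ 0.02, -0.01,  5.4 ])) t 4.47 w 0.0203 F [ 0.4 -0.8 -1.3]
```

```bash
python3 -m creep '[[0,-0.1,3,0,0,5.4,-1],[0,-0.1,6,0,0,5.4,-1],[0,-0.1,9,0,0,5.4,-1],[0,-0.1,9,0,0,5.4,-1],[0,-0.1,9,0,0,5.4,-1]]' >/dev/null;  python3 -c "
from h import *
x,y=b2w(-.085-.02-.105-.03,0); go(x,y,.158,BY+180)
cs,im=snap('side','s3.png');
cv2.imwrite('pics/s3c.png',cv2.resize(im[90:220,250:400,::-1],None,fx=5,fy=4.6,interpolation=cv2.INTER_CUBIC))
snap('wrist','w3.png')
s=env.state(); g=s['tcp_pos']-[0,0,.164]; t=np.r_[b2w(-.085-.05,0),g[2]]; n=np.r_[b2w(-.085,0),.149]
print(s['tcp_pos'],s['eef_rot'],proj(cs,[g,t,n]))"
```

```text
(array([-0.19, -0.01, -0.13]), array([ 0.05, -0.35, -0.  ])) t 4.88 w 0.0203 F [ 0.1  0.1 -1.3]
[0.37488405 0.16522854 0.31478086] [-1.79999864e+02  7.33279602e-02 -1.58102577e+02] [[293.81433248 172.6634729 ]
 [320.31131541 163.60708861]
 [332.6615611  159.75340419]]
```

View pics/s3c.png

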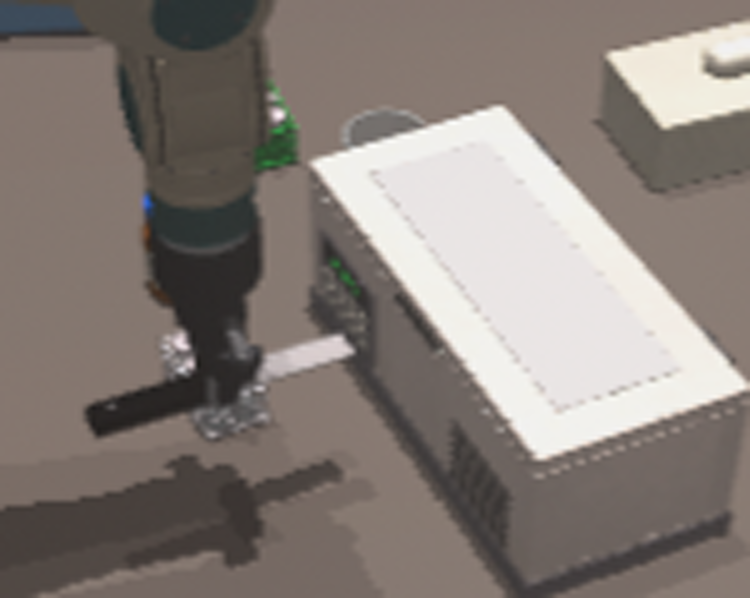

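View pics/w3.png

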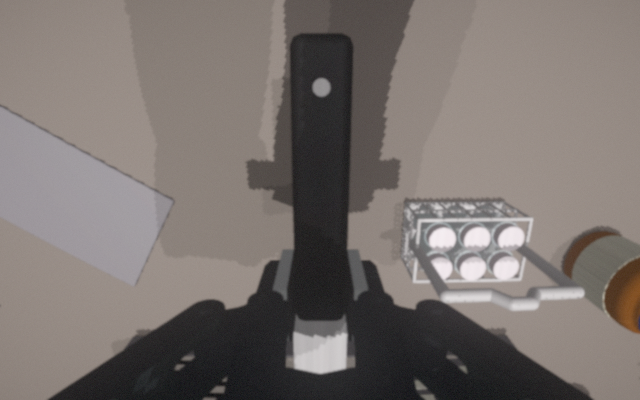

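```bash
python3 - <<'E'
from h import *
cs=env.camera_info('side')
s=env.state(); z=s['tcp_pos'][2]-.164
a=lambda x,dz=0,dy=0:np.r_[b2w(x,dy),z+dz]
P=proj(cs,[a(-.135),a(-.135,-.005),a(-.135,0,-.005),a(-.335),a(-.335,.01),a(-.335,-.01),a(-.335+.115)])
for p in P: print(p, (p[0]-250)*5,(p[1]-90)*4.6)
E
```

```text
[320.31131541 163.60708861] 351.55657706526114 338.59260761399776
[320.3250054  164.57441542] 351.62502702080076 343.04231092031984
[320.89391139 164.49139817] 354.4695569552701 342.6604316012714
[268.87545768 181.11972714] 94.37728841021169 419.15074486122313
[268.60078196 179.19168928] 93.00390980512333 410.2817706836445
[269.14761778 183.02950789] 95.73808890257965 427.93573627857864
[298.84730614 170.90904203] 244.23653069515836 372.18159333672014
```

```bash
python3 -c "
import cv2
im=cv2.imread('pics/s3.png'); cv2.imwrite('pics/s3d.png',cv2.resize(im[145:195,260:345],None,fx=9,fy=9,interpolation=cv2.INTER_NEAREST))"
```

```text
(no output)
```

View pics/s3d.png

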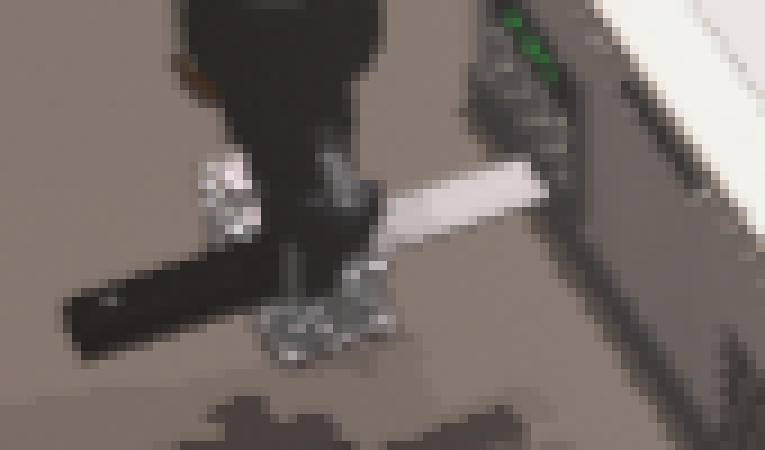

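```bash
python3 -m creep '[[-2,0,0,0,-0.3,0,-1],[-3.5,0,0,0,-0.3,0,-1],[-4.5,0,0,0,-0.3,0,-1],[-5.2,0,0,0,-0.3,0,-1],[-5.2,0,0,0,-0.3,0,-1]]'; python3 -m creep '[[-0.3,0,0,0,0,0,-1],[-0.6,0,0,0,0,0,-1],[-0.9,0,0,0,0,0,-1],[-1.1,0,0,0,0,0,-1],[-1.1,0,0,0,0,0,-1]]';python3 -c "
from h import *
cs,im=snap('side','s4.png');
cv2.imwrite('pics/s4c.png',cv2.resize(im[135:195,270:360,::-1],None,fx=8,fy=8,interpolation=cv2.INTER_CUBIC))
x,y=b2w(-.085+.015-.105,0); go(x,y,.158,BY+180)"
```

```text
clock: 5.4
tcp_pos: [0.4248, 0.1851, 0.3161]
eef_rot: [-180.0, 0.6, -158.1]
wrist_force: [0.3, -0.5, -0.8]
width: 0.0205
clock: 5.82
tcp_pos: [0.4353, 0.1893, 0.3163]
eef_rot: [-180.0, 0.6, -158.1]
wrist_force: [-0.0, -0.0, -1.5]
width: 0.021
(array([0.01, 0.04, 0.32]), array([-0.02,  0.54, -0.  ])) t 5.87 w 0.0208 F [ 0.9 -0.5 -1.6]
```

View pics/s4c.png

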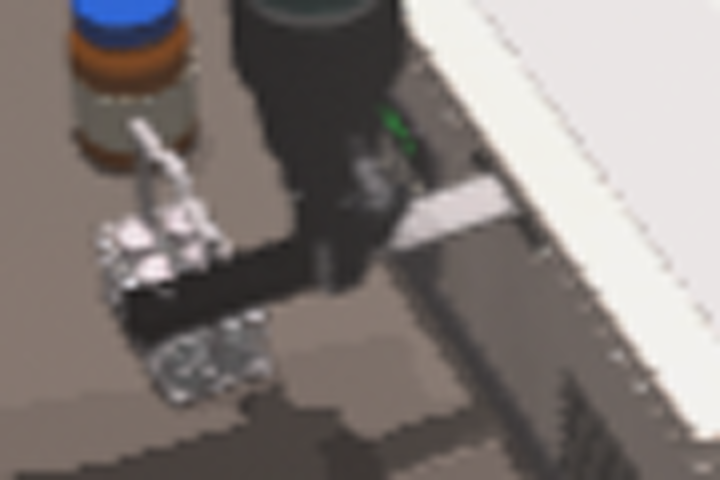

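```bash
python3 -m creep '[[0,0,-0.4,0,0,0,-1],[0,0,-0.8,0,0,0,-1],[0,0,-1.2,0,0,0,-1],[0,0,-1.6,0,0,0,-1],[0,0,-2,0,0,0,-1]]'; python3 -c "
from h import *
cs,im=snap('side','s5.png');
cv2.imwrite('pics/s5c.png',cv2.resize(im[95:220,265:405,::-1],None,fx=5,fy=4.6,interpolation=cv2.INTER_CUBIC));print(env.state()['tcp_pos'],env.state()['wrist_force'])
"
```

```text
clock: 6.28
tcp_pos: [0.4347, 0.1891, 0.3364]
eef_rot: [-180.0, 0.5, -158.1]
wrist_force: [2.0, 0.4, -5.6]
width: 0.0206
[0.43481176 0.18916847 0.3372089 ] [ 0.0442665   0.79761246 -4.3136145 ]
```

View pics/s5c.png

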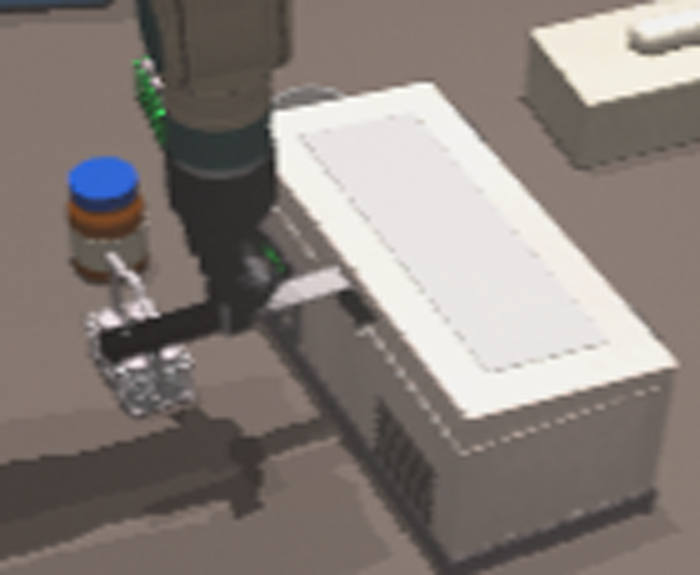

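```bash
python3 -m creep '[[-0.2,0,-1.3,0,0,0,-1],[-0.6,0,-2.8,0,0,0,-1],[-1.1,0,-4.3,0,0,0,-1],[-1.8,0,-5.7,0,0,0,-1],[-2.6,0,-7,0,0,0,-1]]'; python3 -c "
from h import *
cs,im=snap('side','s6.png');
cv2.imwrite('pics/s6c.png',cv2.resize(im[75:220,265:405,::-1],None,fx=4.5,fy=4.1,interpolation=cv2.INTER_CUBIC));print(env.state()['tcp_pos'],env.state()['wrist_force'])
"
```

```text
clock: 6.75
tcp_pos: [0.4568, 0.1982, 0.4073]
eef_rot: [-180.0, 0.2, -158.1]
wrist_force: [-1.9, -0.6, -5.7]
width: 0.0207
[0.45912231 0.1989697  0.41026888] [-1.24264474 -0.39724545 -0.5698478 ]
```

View pics/s6c.png

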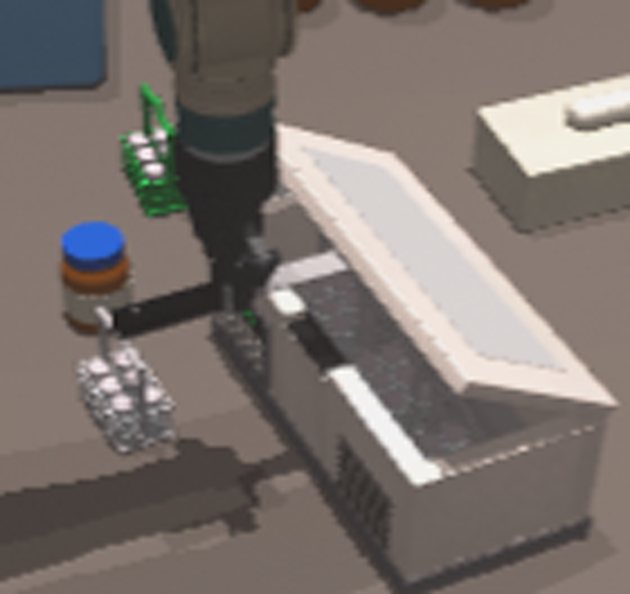

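```bash
python3 -m creep '[[-0.9,0,-1.3,0,0,0,-1],[-2,0,-2.4,0,0,0,-1],[-3.2,0,-3.4,0,0,0,-1],[-4.4,0,-4.3,0,0,0,-1],[-5.8,0,-5,0,0,0,-1]]';python3 -m creep '[[-1.4,0,-0.6,0,0,0,-1],[-2.9,0,-1,0,0,0,-1],[-4.4,0,-1.3,0,0,0,-1],[-5.9,0,-1.5,0,0,0,-1],[-7,0,-1.5,0,0,0,-1]]'; python3 -c "
from h import *
cs,im=snap('side','s7.png');
cv2.imwrite('pics/s7c.png',cv2.resize(im[45:220,265:405,::-1],None,fx=4,fy=3.4,interpolation=cv2.INTER_CUBIC));print(env.state()['tcp_pos'],env.state()['wrist_force'])
t=env.state()['tcp_pos'][:2]; a=np.radians(BY); print((t-BC)@[np.cos(a),np.sin(a)])
"
```

```text
clock: 7.22
tcp_pos: [0.5113, 0.2202, 0.4608]
eef_rot: [-180.0, 0.4, -158.1]
wrist_force: [-3.7, -1.0, -1.8]
width: 0.0209
clock: 7.63
tcp_pos: [0.5765, 0.2465, 0.4773]
eef_rot: [-180.0, 0.4, -158.1]
wrist_force: [-2.3, -0.4, 1.5]
width: 0.0208
[0.57811237 0.24701944 0.47673374] [ 2.56198636  0.77101507 -1.78756213]
-0.020612245085241496
```

View pics/s7c.png

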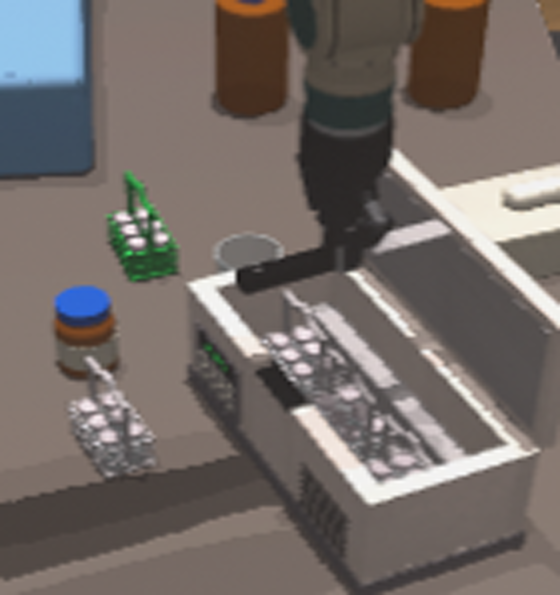

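```bash
python3 -m creep '[[-0.3,0,0,0,0,0,-1],[-0.6,0,0,0,0,0,-1],[-0.8,0,0,0,0,0,-1],[-1,0,0,0,0,0,-1],[-1,0,0,0,0,0,-1]]'; python3 -m creep '[[4,0,0,0,0,0,-1],[8,0,0,0,0,0,-1],[12,0,0,0,0,0,-1],[16,0,0,0,0,0,-1],[19,0,0,0,0,0,-1]]'; python3 -c "
from h import *
cs,im=snap('side','s8.png');
cv2.imwrite('pics/s8c.png',cv2.resize(im[75:225,270:410,::-1],None,fx=5,fy=4,interpolation=cv2.INTER_CUBIC))
cs,im=snap('scene','sc8.png');
"
```

```text
clock: 8.1
tcp_pos: [0.5872, 0.2507, 0.4766]
eef_rot: [180.0, 0.5, -158.1]
wrist_force: [-0.8, 0.2, -2.3]
width: 0.0206
clock: 8.52
tcp_pos: [0.4084, 0.1789, 0.475]
eef_rot: [-180.0, 0.6, -158.1]
wrist_force: [-0.6, 0.6, -1.8]
width: 0.0208
```

View pics/s8c.png

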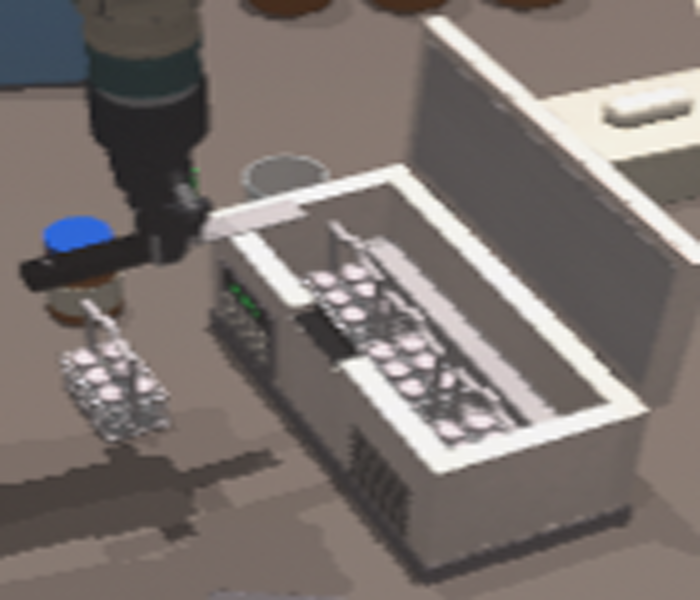

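View pics/sc8.png

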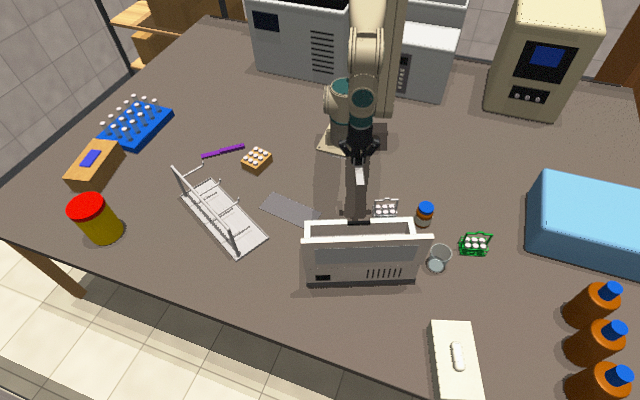

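```bash
python3 -c "
from h import *
go(.460,-.078,.15,-98)"
```

```text
(array([  4.8 , -25.78,  16.97]), array([ -0.26,   0.44, -60.07])) t 8.62 w 0.0206 F [ 0.9  0.2 -1.1]
```

```bash
python3 -m creep '[[0.8,-4,0,0,0,-8,-1],[1.6,-8,0,0,0,-16,-1],[2.4,-12,1,0,0,-24,-1],[3.2,-16,3,0,0,-32,-1],[4,-20,5,-0.2,0.4,-40,-1]]' >/dev/null;  python3 -c "
from h import *
go(.460,-.078,.15,-98)"
```

```text
(array([ 5.95, -6.87, 13.7 ]), array([ -0.57,   0.36, -29.46])) t 9.03 w 0.0205 F [ 0.2 -0.2 -1. ]
```

```bash
python3 -m creep '[[5.9,-6.9,13.7,-0.5,0.4,-29.5,-1],[5.9,-6.9,13.7,-0.5,0.4,-29.5,-1],[5.9,-6.9,13.7,-0.5,0.4,-29.5,-1],[5.9,-6.9,13.7,-0.5,0.4,-29.5,-1],[5.9,-6.9,13.7,-0.5,0.4,-29.5,-1]]' >/dev/null;  python3 -c "
from h import *
go(.460,-.078,.026,-98)"
```

```text
(array([-0.24, -0.08, 11.83]), array([ 0.34, -0.08,  0.07])) t 9.45 w 0.0209 F [-0.9  0.7 -1.7]
```

```bash
python3 -m creep '[[0,0,4,0.3,0,0,-1],[-0.2,0,8,0.3,0,0,-1],[-0.2,0,11,0.3,0,0,-1],[-0.2,0,11.8,0.3,0,0,-1],[-0.2,0,11.8,0.3,0,0,-1]]'; python3 -m creep '[[0,0,0.2,0,0,0,-1],[0,0,0.3,0,0,0,-1],[0,0,0.3,0,0,0,-0.4],[0,0,0.2,0,0,0,0],[0,0,0.2,0,0,0,0.2]]'; python3 -m creep '[[0,0,0,0,0,0,0.2],[0,0,-4,0,0,0,0.2],[0,0,-8,0,0,0,0.2],[0,0,-12,0,0,0,0.2],[0,0,-16,0,0,0,0.2]]'; python3 -c "
from h import *
snap('wrist','w9.png')
x,y=b2w(-.1,-.028); go(x,y,.30,BY+90); go(x,y,.3,BY-90)"
```

```text
clock: 9.87
tcp_pos: [0.4588, -0.0779, 0.1801]
eef_rot: [179.8, -0.0, -97.9]
wrist_force: [0.4, -0.7, -0.1]
width: 0.0206
clock: 10.28
tcp_pos: [0.4598, -0.0782, 0.1796]
eef_rot: [180.0, -0.1, -97.9]
wrist_force: [-0.2, 0.5, -0.0]
width: 0.0489
clock: 10.7
tcp_pos: [0.4594, -0.0779, 0.3417]
eef_rot: [180.0, -0.1, -97.9]
wrist_force: [1.6, -0.4, -0.2]
width: 0.0513
(array([-27.45,  -1.58, -10.56]), array([ -0.55,   0.96, 150.17])) t 10.75 w 0.0512 F [ 2.1 -1.   5. ]
(array([-27.45,  -1.58, -10.56]), array([ -0.72,  -0.41, -29.83])) t 10.75 w 0.0512 F [ 2.1 -1.   5. ]
```

View pics/w9.png

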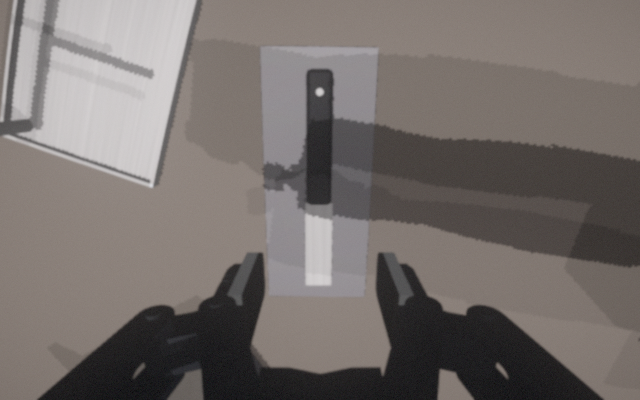

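```bash
python3 -c "
from h import *
x,y=b2w(-.01,.0); go(x,y,.33,BY-90)"
```

```text
(array([-34.35,  -8.04, -13.5 ]), array([ -0.72,  -0.41, -29.83])) t 10.75 w 0.0512 F [ 2.1 -1.   5. ]
```

```bash
python3 -m creep '[[-2,0,-4,0,0,-7,-0.1],[-6,-1,-8,0,0,-14,-0.1],[-10,-2,-12,0,0,-21,-0.1],[-14,-3,-13.5,0,0,-28,-0.1],[-18,-4,-13.5,-0.7,-0.4,-29.8,-0.1]]' >/dev/null;  python3 -c "
from h import *
x,y=b2w(-.01,.0); go(x,y,.33,BY-90)"
```

```text
(array([-14.81, -14.2 ,  -0.63]), array([-0.38, -0.2 ,  0.14])) t 11.17 w 0.0388 F [ 1.4 -1.1  0.9]
```

```bash
python3 -m creep '[[-14.8,-14.2,-0.6,-0.3,-0.2,0,-0.1],[-14.8,-14.2,-0.6,-0.3,-0.2,0,-0.1],[-14.8,-14.2,-0.6,-0.3,-0.2,0,-0.1],[-14.8,-14.2,-0.6,-0.3,-0.2,0,-0.1],[-14.8,-14.2,-0.6,-0.3,-0.2,0,-0.1]]' >/dev/null; python3 -m creep '[[0,0,0,0,0,0,-0.1],[0,0,0,0,0,0,-0.1],[0,0,0,0,0,0,-0.1],[0,0,0,0,0,0,-0.1],[0,0,0,0,0,0,-0.1]]' >/dev/null; python3 -c "
from h import *
x,y=b2w(-.01,.0); go(x,y,.33,BY-90)
ci,im=snap('wrist','w10.png');print([ (proj(ci,np.r_[b2w(0,yy),.145])).round().tolist() for yy in (-.11,0,.11)])"
```

```text
(array([0.08, 0.02, 0.02]), array([-0.13, -0.02,  0.07])) t 12.0 w 0.0383 F [-0.5 -0.5  0.3]
[[[309.0, 52.0]], [[310.0, 178.0]], [[311.0, 282.0]]]
```

View pics/w10.png

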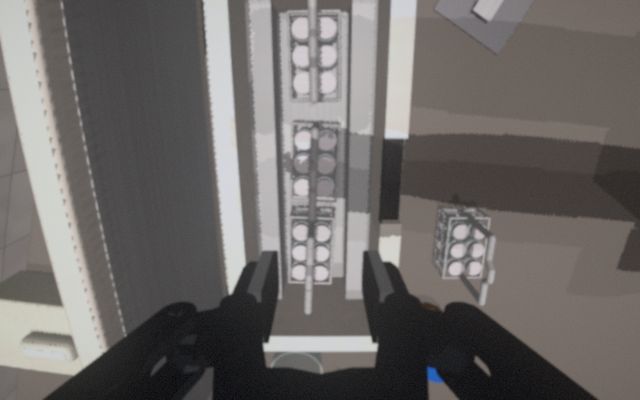

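```bash
python3 -c "
import cv2
im=cv2.imread('pics/w10.png'); cv2.imwrite('pics/w10c.png',cv2.resize(im[0:330,240:390],None,fx=1.8*2,fy=1.8,interpolation=cv2.INTER_CUBIC))"
```

```text
(no output)
```

View pics/w10c.png

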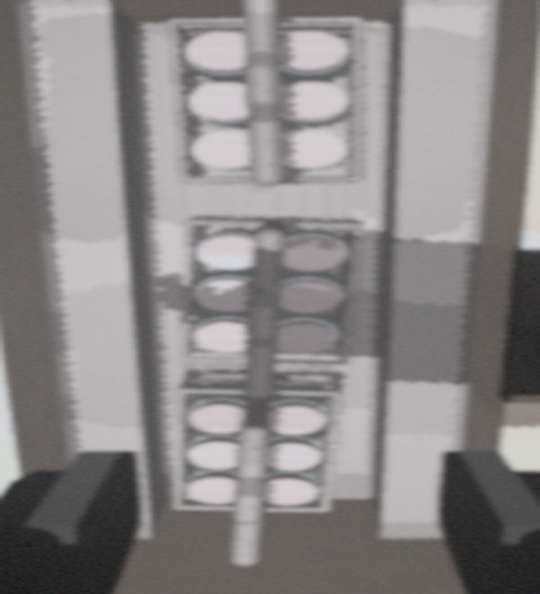

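```bash
cat >> h.py <<'E'
def w2b(p):
    a=np.radians(BY); d=np.array(p)[...,:2]-BC; return np.stack([d@[np.cos(a),np.sin(a)],d@[-np.sin(a),np.cos(a)]],-1)
E
python3 -c "
from h import *
ci=env.camera_info('wrist')
c=lambda L:[(240+u/3.6,v/1.8) for u,v in L]
print(w2b(onz(ci,c([(262,0),(264,185),(270,228),(259,400),(256,405),(245,565)]),.137)).round(4))
print(w2b(onz(ci,c([(182,20),(360,20),(183,185),(358,185)]),.085)).round(4))
print('mid',w2b(onz(ci,c([(190,220),(348,220),(188,357)]),.085)).round(4))
print('wellrim',w2b(onz(ci,[(400,100),(390,230),(233,330),(383,345)],.155)).round(4))
"
```

```text
[[-0.0033 -0.1519]
 [-0.0034 -0.0676]
 [-0.0048 -0.0464]
 [-0.0013  0.0471]
 [-0.0005  0.0501]
 [ 0.0037  0.1549]]
[[ 0.0198 -0.1545]
 [-0.0289 -0.1545]
 [ 0.0213 -0.0665]
 [-0.0296 -0.0665]]
mid [[ 0.0197 -0.0465]
 [-0.0269 -0.0465]
 [ 0.0223  0.0381]]
wellrim [[-0.0773 -0.0706]
 [-0.0758  0.0481]
 [ 0.0829  0.1629]
 [-0.0774  0.1819]]
```

```bash
python3 -c "
from h import *
x,y=b2w(.0005,.076); go(x,y,.137,BY-91.5)"
```

```text
(array([-7.52, -0.99, 19.33]), array([-0.14, -0.01,  1.57])) t 12.05 w 0.0382 F [0.5 0.3 0.1]
```

```bash
python3 -m creep '[[-3.7,-0.5,2,0,0,1.6,-0.1],[-7.5,-1,5,0,0,1.6,-0.1],[-7.5,-1,9,0,0,1.6,-0.1],[-7.5,-1,13,0,0,1.6,-0.1],[-7.5,-1,14.3,0,0,1.6,-0.1]]' >/dev/null; python3 -c "
from h import *
x,y=b2w(.0005,.076); go(x,y,.137,BY-91.5)
ci,im=snap('wrist','w11.png')"
```

```text
(array([-0.05, -0.33,  4.38]), array([ 0.41, -0.05, -0.03])) t 12.47 w 0.0384 F [-0.7 -0.4 -1. ]
```

View pics/w11.png

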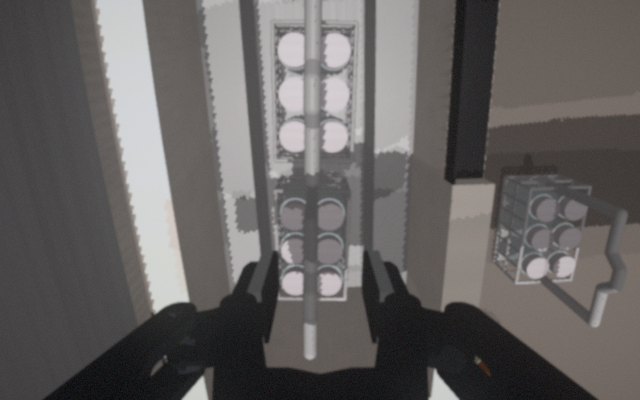

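```bash
python3 -m creep '[[0,-0.3,1.5,0.4,0,0,-0.1],[0,-0.3,3,0.4,0,0,-0.1],[0,-0.3,4.4,0.4,0,0,-0.1],[0,-0.3,4.4,0.4,0,0,-0.1],[0,-0.3,4.4,0.4,0,0,-0.1]]'; python3 -m creep '[[0,0,0,0,0,0,-1],[0,0,0,0,0,0,-1],[0,0,0,0,0,0,-1],[0,0,0,0,0,0,-1],[0,0,0,0,0,0,-1]]';python3 -m creep '[[0,0,0,0,0,0,-1],[0,0,0,0,0,0,-1],[0,0,-1,0,0,0,-1],[0,0,-2,0,0,0,-1],[0,0,-3,0,0,0,-1]]'
```

```text
clock: 12.93
tcp_pos: [0.569, 0.3235, 0.2911]
eef_rot: [179.8, -0.1, -69.7]
wrist_force: [0.9, -0.3, 0.7]
width: 0.0384
clock: 13.35
tcp_pos: [0.5702, 0.3238, 0.2932]
eef_rot: [-179.9, -0.1, -69.7]
wrist_force: [2.0, -1.3, 6.2]
width: 0.006
clock: 13.77
tcp_pos: [0.5695, 0.3237, 0.3231]
eef_rot: [179.9, -0.1, -69.7]
wrist_force: [1.3, 0.4, -3.3]
width: 0.006
```

```bash
python3 -m creep '[[0,0,-3,0,0,0,-1],[0,0,-6,0,0,0,-1],[0,0,-9,0,0,0,-1],[0,0,-12,0,0,0,-1],[0,0,-15,0,0,0,-1]]'; python3 -c "
from h import *
ci,im=snap('wrist','w12.png'); snap('side','s12.png')
x,y=r2w(-.12,.12-.028); go(x,y,.29,RY-90)"
```

```text
clock: 14.18
tcp_pos: [0.5691, 0.3239, 0.4753]
eef_rot: [179.9, -0.1, -69.7]
wrist_force: [0.8, 0.0, -3.4]
width: 0.006
(array([45.38, 22.48,  3.38]), array([-0.63,  0.24, 47.88])) t 14.28 w 0.0063 F [ 0.4  0.6 -1. ]
```

View pics/w12.png

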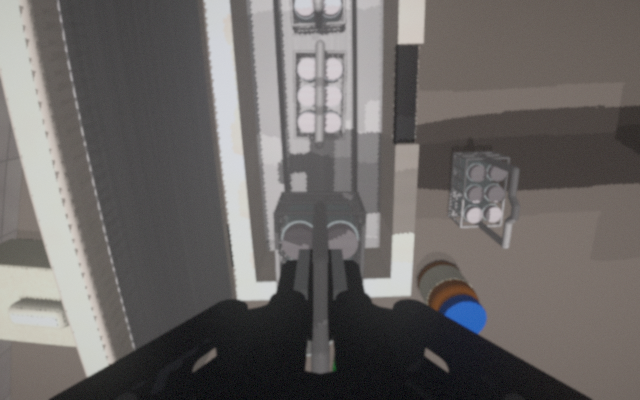

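View pics/s12.png

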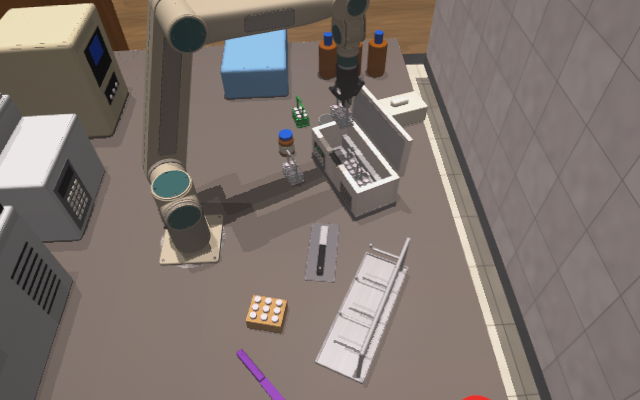

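```bash
python3 -c "
from h import *
ci=env.camera_info('wrist');s=env.state();r=R.from_euler('xyz',s['eef_rot'],degrees=True)
zz=s['tcp_pos'][2]-.155
for z in (zz+.004,zz-.004): print(r.inv().apply(onz(ci,[(320,205),(320,345)],z)-s['tcp_pos']).round(4), zz)
"
```

```text
[[ 0.036   0.0005  0.151 ]
 [-0.0279  0.0005  0.151 ]] 0.3261307274786961
[[ 0.0334  0.0005  0.159 ]
 [-0.0347  0.0005  0.159 ]] 0.3261307274786961
```

```bash
python3 -c "
import cv2
im=cv2.imread('pics/w12.png'); cv2.imwrite('pics/w12c.png',cv2.convertScaleAbs(cv2.resize(im[180:390,245:395],None,fx=4,fy=2.8,interpolation=cv2.INTER_CUBIC),alpha=1.8,beta=10))"
```

```text
(no output)
```

View pics/w12c.png

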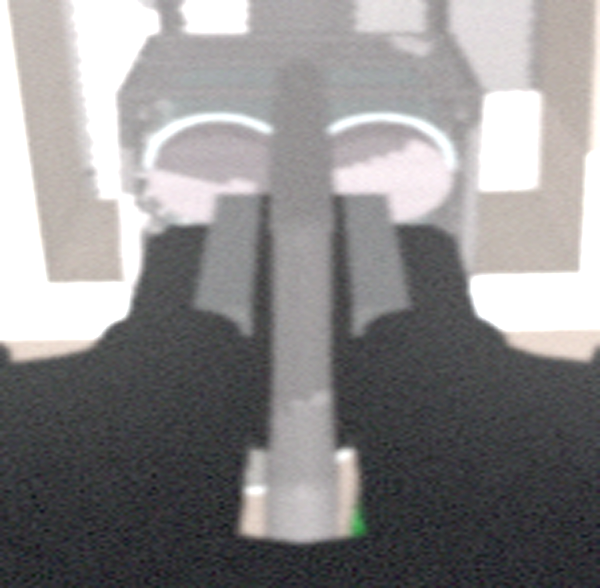

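```bash
python3 -c "
from h import *
ci=env.camera_info('wrist');s=env.state();r=R.from_euler('xyz',s['eef_rot'],degrees=True)
zz=s['tcp_pos'][2]-.155
f=lambda p,z:r.inv().apply(onz(ci,p,z)-s['tcp_pos']).round(4)
print('corner',f([(320,258),(320,262)],zz+.004))
print('leg base at body top',f([(320,203)],zz-.055), 'box near edge',f([(320,192),(320,214)],zz-.055),f([(320,192)],zz-.1))
print('kink end?',f([(320,322)],zz+.004),f([(320,353)],zz+.014))
"
```

```text
corner [[0.0141 0.0005 0.151 ]
 [0.0123 0.0005 0.151 ]]
leg base at body top [[0.0179 0.0005 0.21  ]] box near edge [[0.0242 0.0005 0.21  ]
 [0.0115 0.0005 0.21  ]] [[0.0114 0.0005 0.255 ]]
kink end? [[-0.0159  0.0005  0.151 ]] [[-0.0234  0.0005  0.141 ]]
```

```bash
python3 -m creep '[[4,2,0,0,0,7,-1],[8,4,0,0,0,14,-1],[12,6,0.5,0,0,21,-1],[16,8,1,0,0,28,-1],[20,10,1.5,0,0,35,-1]]' >/dev/null;  python3 -c "
from h import *
x,y=r2w(-.12,.12-.031); go(x,y,.22,RY-90)"
```

```text
(array([29.66, -4.67,  8.97]), array([-0.44,  0.37, 12.59])) t 14.7 w 0.0059 F [ 0.4  0.1 -2.5]
```

```bash
python3 -m creep '[[4,-0.7,0,0,0,6,-1],[8,-1.4,0,0,0,12.6,-1],[12,-2,0,0,0,12.6,-1],[16,-2.6,0.5,0,0,12.6,-1],[20,-3.2,1,-0.4,0.4,12.6,-1]]' >/dev/null;  python3 -c "
from h import *
x,y=r2w(-.12,.12-.031); go(x,y,.22,RY-90)"
```

```text
(array([ 8.85, -3.62,  7.96]), array([-0.02, -0.02, -0.01])) t 15.12 w 0.0058 F [ 1.6 -0.1 -3. ]
```

```bash
python3 -m creep '[[3.5,-1.5,2,0,0,0,-1],[7,-3,4,0,0,0,-1],[8.9,-3.6,6,0,0,0,-1],[8.9,-3.6,8,0,0,0,-1],[8.9,-3.6,8,0,0,0,-1]]' >/dev/null;  python3 -c "
from h import *
x,y=r2w(-.12,.12-.031); go(x,y,.22,RY-90)
ci,im=snap('wrist','w13.png'); cs,im=snap('side','s13.png'); cv2.imwrite('pics/s13c.png',cv2.resize(im[200:350,300:440,::-1],None,fx=4,fy=4,interpolation=cv2.INTER_CUBIC))
x,y=r2w(0,.12-.031); go(x,y,.22,RY-90)
"
```

```text
(array([-0.22, -0.23, -0.6 ]), array([ 0.59, -0.02, -0.18])) t 15.53 w 0.0058 F [-1.6  1.1 -4. ]
(array([ -0.06, -12.12,  -0.22]), array([ 0.21, -0.  , -0.02])) t 15.63 w 0.0061 F [ 0.1 -0.2 -2.2]
```

View pics/w13.png

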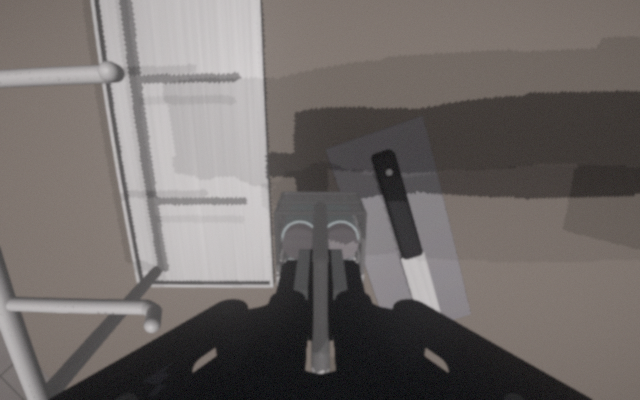

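View pics/s13c.png

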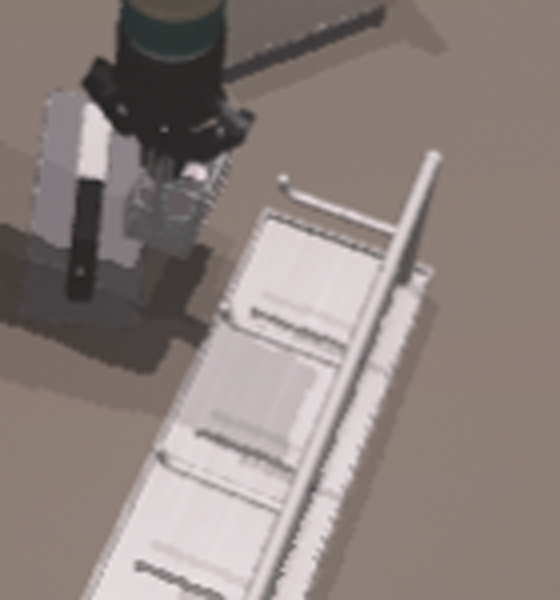

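```bash
python3 -c "
from h import *
ci=env.camera_info('wrist');s=env.state();r=R.from_euler('xyz',s['eef_rot'],degrees=True)
f=lambda p,z:r.inv().apply(onz(ci,p,z)-s['tcp_pos']).round(4)
print('hook1 tip',f([(152,326)],.198),'rod',f([(40,305),(100,308),(140,309)],.180),'hook2 rod',f([(20,77),(90,74)],.18), 'rail',f([(5,295)],.18),s['eef_rot'])
print('hook1 seat world',r2w(0,.12), 'rod world',onz(ci,[(40,305),(100,308)],.18), r2w(-.02,.12))
"
```

```text
hook1 tip [[-0.0367 -0.0856  0.175 ]] rod [[-0.0382 -0.1627  0.1927]
 [-0.039  -0.1254  0.1928]
 [-0.0391 -0.1015  0.1929]] hook2 rod [[ 0.0872 -0.1412  0.1928]
 [ 0.0872 -0.1053  0.1929]] rail [[-0.0322 -0.1839  0.1926]] [ 1.79787008e+02 -6.81042970e-04 -1.17616777e+02]
hook1 seat world [ 0.63659552 -0.20965557] rod world [[ 0.675882   -0.22270863  0.18      ]
 [ 0.64318011 -0.20468029  0.18      ]] [ 0.61887145 -0.20038965]
```

```bash
python3 -m creep '[[0,0,-0.2,0.2,0,0,-1],[0,0,-0.2,0.2,0,0,-1],[0,0,-0.2,0.2,0,0,-1],[0,0,-0.2,0.2,0,0,-1],[0,0,-0.2,0.2,0,0,-1]]'; python3 -c "
from h import *
s=env.state();r=R.from_euler('xyz',s['eef_rot'],degrees=True)
ci,im=snap('wrist','w14.png'); cv2.imwrite('pics/w14c.png',cv2.resize(im[40:390,0:400,::-1],None,fx=2,fy=1.7))
o=lambda p: r.apply(p)+s['tcp_pos']
print('TCP',s['tcp_pos'])
for n,y in (('h1',.12),('h2',0)):
  print(n,proj(ci,[np.r_[r2w(-.04,y),.197],np.r_[r2w(-.02,y),.180],np.r_[r2w(.0,y),.180]]).round(1).tolist())
"
```

```text
clock: 16.05
tcp_pos: [0.5149, -0.1811, 0.3762]
eef_rot: [-179.9, 0.0, -117.6]
wrist_force: [0.1, -0.1, -3.2]
width: 0.0059
TCP [ 0.51494366 -0.18109628  0.37619758]
h1 [[162.9, 311.9], [141.6, 293.4], [108.2, 292.7]]
h2 [[124.3, 65.9], [103.2, 69.9], [63.8, 71.4]]
```

View pics/w14c.png

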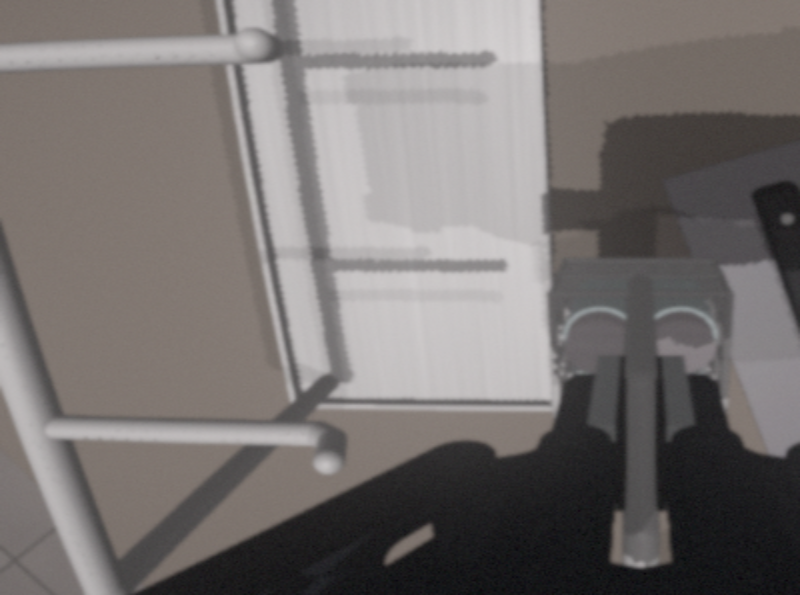

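```bash
python3 -m creep '[[0,-3,0,0,0,0,-1],[0,-6,0,0,0,0,-1],[0,-9,0,0,0,0,-1],[0,-11.3,0,0,0,0,-1],[0,-12.1,0,0,0,0,-1]]'; python3 -m creep '[[0,0,0.5,0,0,0,-1],[0,0,1,0,0,0,-1],[0,0,1.5,0,0,0,-1],[0,0,2,0,0,0,-1],[0,0,2.4,0,0,0,-1]]'; python3 -c "
from h import *
ci,im=snap('wrist','w15.png'); cs,im=snap('side','s15.png'); cv2.imwrite('pics/s15c.png',cv2.resize(im[200:330,310:440,::-1],None,fx=4.5,fy=4.5,interpolation=cv2.INTER_CUBIC))
cs,im=snap('scene','sc15.png'); cv2.imwrite('pics/sc15c.png',cv2.resize(im[150:270,160:280,::-1],None,fx=4.5,fy=4.5,interpolation=cv2.INTER_CUBIC))
x,y=r2w(0,.12-.031); go(x,y,.181,RY-90)
"
```

```text
clock: 16.52
tcp_pos: [0.6249, -0.2388, 0.376]
eef_rot: [-179.7, -0.0, -117.6]
wrist_force: [0.8, 0.2, -3.1]
width: 0.006
clock: 16.93
tcp_pos: [0.6238, -0.2381, 0.351]
eef_rot: [-179.9, -0.0, -117.6]
wrist_force: [0.4, 0.8, -2.0]
width: 0.006
(array([-0.02,  0.24,  1.54]), array([-0.16, -0.  ,  0.01])) t 17.08 w 0.0059 F [ 1.  -0.2 -2.8]
```

View pics/s15c.png

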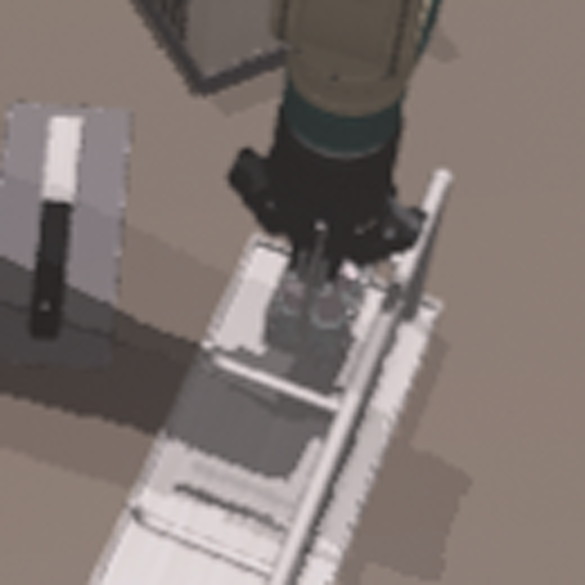

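View pics/sc15c.png

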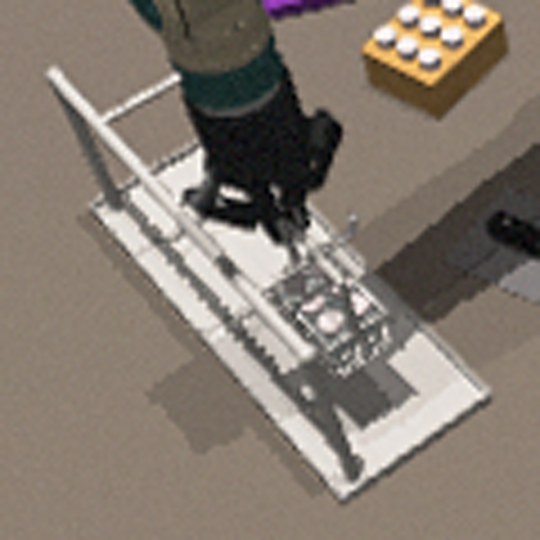

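View pics/w15.png

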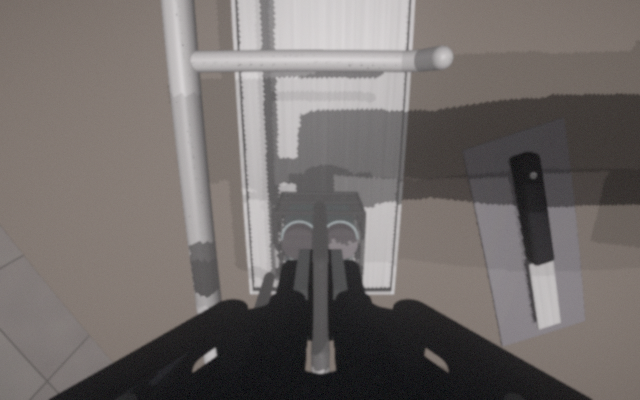

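```bash
python3 -m creep '[[0,0.2,0.4,0,0,0,-1],[0,0.2,0.8,0,0,0,-1],[0,0.2,1.1,0,0,0,-1],[0,0.2,1.3,0,0,0,-1],[0,0.2,1.4,0,0,0,-1]]'; python3 -m creep '[[0,0,0.1,0,0,0,-1],[0,0,0.2,0,0,0,-1],[0,0,0.3,0,0,0,-1],[0,0,0.3,0,0,0,-1],[0,0,0.3,0,0,0,-1]]'
```

```text
clock: 17.5
tcp_pos: [0.6224, -0.2374, 0.3368]
eef_rot: [-179.9, -0.0, -117.6]
wrist_force: [0.2, -0.5, -3.6]
width: 0.0062
clock: 17.92
tcp_pos: [0.6225, -0.2375, 0.3353]
eef_rot: [-179.8, -0.0, -117.6]
wrist_force: [-3.6, -0.3, 4.6]
width: 0.0058
```

```bash
python3 -m creep '[[0,0,-0.1,0,0,0,-0.7],[0,0,-0.1,0,0,0,-0.4],[0,0,-0.1,0,0,0,-0.3],[0,0,-0.1,0,0,0,-0.3],[0,0,-0.1,0,0,0,-0.3]]'; python3 -c "
from h import *
cs,im=snap('scene','sc16.png'); cv2.imwrite('pics/sc16c.png',cv2.resize(im[150:270,160:280,::-1],None,fx=4.5,fy=4.5,interpolation=cv2.INTER_CUBIC))"
```

```text
clock: 18.33
tcp_pos: [0.6226, -0.2375, 0.336]
eef_rot: [-179.8, -0.0, -117.6]
wrist_force: [-0.2, -0.3, 0.5]
width: 0.0302
```

View pics/sc16c.png

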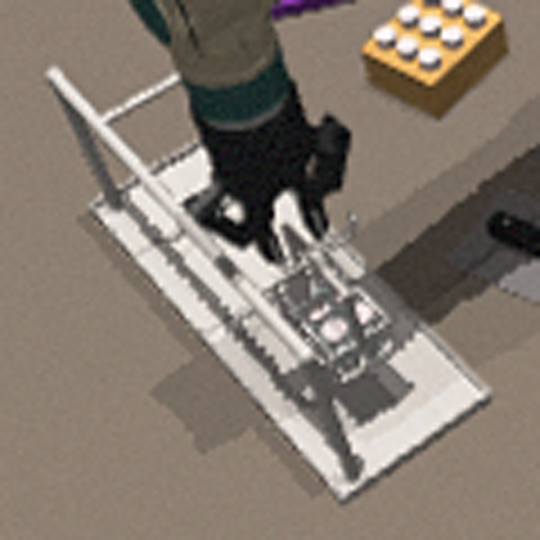

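Released; the basket hangs freely, with no load on the wrist. I'll back straight up.

```bash
python3 -m creep '[[0,0,-1,0,0,0,-0.3],[0,0,-3,0,0,0,-0.3],[0,0,-6,0,0,0,-0.3],[0,0,-10,0,0,0,-0.3],[0,0,-14,0,0,0,-0.3]]'; python3 -c "
from h import *
cs,im=snap('scene','sc17.png'); cv2.imwrite('pics/sc17c.png',cv2.resize(im[150:270,160:280,::-1],None,fx=4.5,fy=4.5,interpolation=cv2.INTER_CUBIC))
ci,im=snap('wrist','w17.png')
x,y=b2w(-.003,-.028); go(x,y,.33,BY-90)"
```

```text
clock: 18.8
tcp_pos: [0.6217, -0.237, 0.477]
eef_rot: [-179.9, -0.0, -117.6]
wrist_force: [0.6, -0.4, 0.6]
width: 0.0297
(array([-40.41,  23.2 ,  -0.32]), array([ -1.05,  -0.46, -49.48])) t 18.9 w 0.0298 F [0.8 0.2 0.6]
```

View pics/sc17c.png

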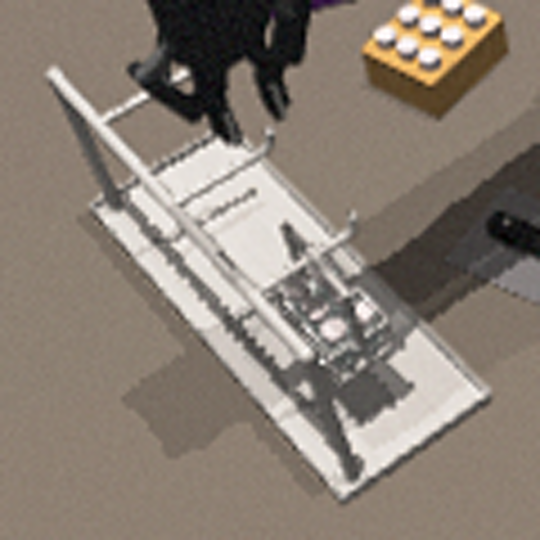

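View pics/w17.png

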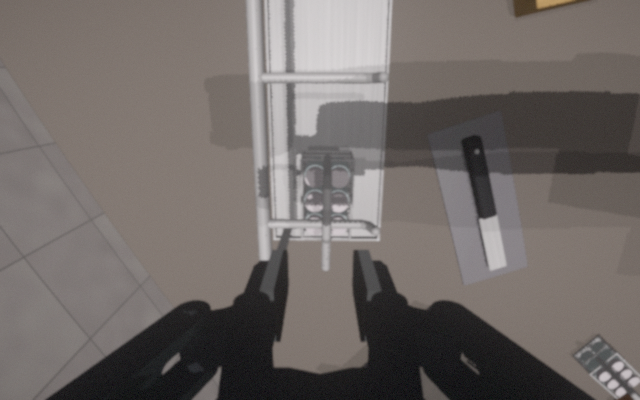

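```bash
python3 -m creep '[[-4,2.3,0,0,0,-7,-0.1],[-8,4.6,0,0,0,-14,-0.1],[-12,6.9,0,0,0,-21,-0.1],[-16,9.2,0,0,0,-28,-0.1],[-20,11.5,0,-0.7,-0.4,-35,-0.1]]' >/dev/null; python3 -c "
from h import *
x,y=b2w(-.004,-.028); go(x,y,.33,BY-92)"
```

```text
(array([-2.546e+01, -2.410e+00, -2.000e-02]), array([ -0.43,  -0.09, -12.16])) t 19.32 w 0.0384 F [0.8 0.7 0.5]
```

```bash
python3 -m creep '[[-5,-0.5,0,0,0,-6,-0.1],[-10,-1,0,0,0,-12.2,-0.1],[-15,-1.5,0,0,0,-12.2,-0.1],[-20,-2,0,0,0,-12.2,-0.1],[-25.4,-2.4,0,-0.4,0,-12.2,-0.1]]' >/dev/null; python3 -c "
from h import *
x,y=b2w(-.004,-.028); go(x,y,.2,BY-92)"
```

```text
(array([-4.53, -1.41, 13.03]), array([-0.07, -0.1 ,  0.03])) t 19.73 w 0.0381 F [ 0.3  0.8 -0.4]
```

```bash
python3 -m creep '[[-4.5,-1.4,3,0,0,0,-0.1],[-4.5,-1.4,7,0,0,0,-0.1],[-4.5,-1.4,11,0,0,0,-0.1],[-4.5,-1.4,13,0,0,0,-0.1],[-4.5,-1.4,13,0,0,0,-0.1]]' >/dev/null; python3 -c "
from h import *
x,y=b2w(-.004,-.028); go(x,y,.137,BY-92)
ci,im=snap('wrist','w18.png')"
```

```text
(array([ 0.08, -0.37,  5.58]), array([ 0.7 , -0.04,  0.11])) t 20.15 w 0.0386 F [-0.3 -0.6 -1.7]
```

View pics/w18.png

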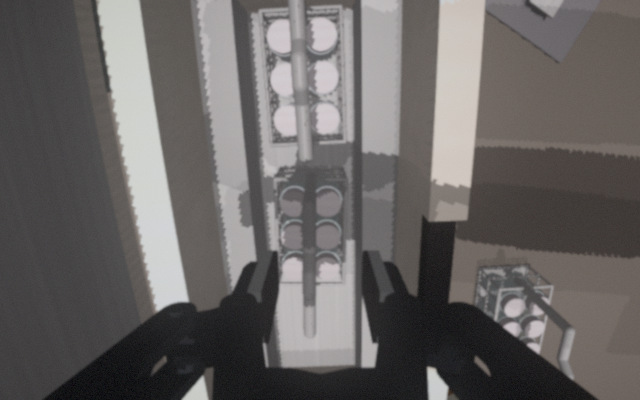

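```bash
python3 -c "
from h import *
ci=env.camera_info('wrist');x,y=b2w(-.004,-.028); go(x,y,.137,BY-92)
print(w2b(onz(ci,[(309,336),(308,170)],.137)), w2b(onz(ci,[(306,158),(297,0)],.137)))"
```

```text
(array([ 0.02, -0.22,  5.96]), array([ 0.4 , -0.06,  0.07])) t 20.2 w 0.0389 F [ 0.3 -0.7  0.7]
[[ 0.00199294  0.04669738]
 [-0.0024155  -0.0636015 ]] [[-0.00162376 -0.07031235]
 [-0.00076018 -0.14847841]]
```

```bash
python3 -m creep '[[0,-0.4,1.5,0.4,0,0,-0.1],[0,-0.4,3,0.4,0,0,-0.1],[0,-0.4,4.5,0.4,0,0,-0.1],[0,-0.4,5.9,0.4,0,0,-0.1],[0,-0.4,5.9,0.4,0,0,-0.1]]'; python3 -m creep '[[0,0,0,0,0,0,-1],[0,0,0,0,0,0,-1],[0,0,0,0,0,0,-1],[0,0,0,0,0,0,-1],[0,0,0,0,0,0,-1]]';python3 -m creep '[[0,0,0,0,0,0,-1],[0,0,0,0,0,0,-1],[0,0,-1,0,0,0,-1],[0,0,-2,0,0,0,-1],[0,0,-3,0,0,0,-1]]'; python3 -m creep '[[0,0,-3,0,0,0,-1],[0,0,-6,0,0,0,-1],[0,0,-9,0,0,0,-1],[0,0,-12,0,0,0,-1],[0,0,-15,0,0,0,-1]]';python3 -c "
from h import *
ci,im=snap('wrist','w19.png');cv2.imwrite('pics/w19c.png',cv2.convertScaleAbs(cv2.resize(im[180:390,245:395,::-1],None,fx=4,fy=2.8,interpolation=cv2.INTER_CUBIC),alpha=1.8,beta=10))
x,y=r2w(-.12,-.03); go(x,y,.29,RY-90)"
```

```text
clock: 20.62
tcp_pos: [0.6058, 0.2277, 0.2928]
eef_rot: [180.0, -0.1, -70.1]
wrist_force: [-0.1, -0.5, -0.0]
width: 0.0385
clock: 21.03
tcp_pos: [0.6067, 0.2277, 0.2957]
eef_rot: [-179.8, -0.1, -70.1]
wrist_force: [-1.7, -1.1, 7.1]
width: 0.005
clock: 21.45
tcp_pos: [0.6065, 0.2277, 0.3262]
eef_rot: [-179.8, -0.1, -70.1]
wrist_force: [-0.1, -0.2, -3.3]
width: 0.0055
clock: 21.87
tcp_pos: [0.6056, 0.2279, 0.4788]
eef_rot: [-179.8, -0.1, -70.1]
wrist_force: [1.1, 0.4, -2.9]
width: 0.0052
(array([43.45, 31.33,  3.81]), array([-0.9 ,  0.21, 47.52])) t 21.92 w 0.0057 F [1.5 1.4 3. ]
```

View pics/w19c.png

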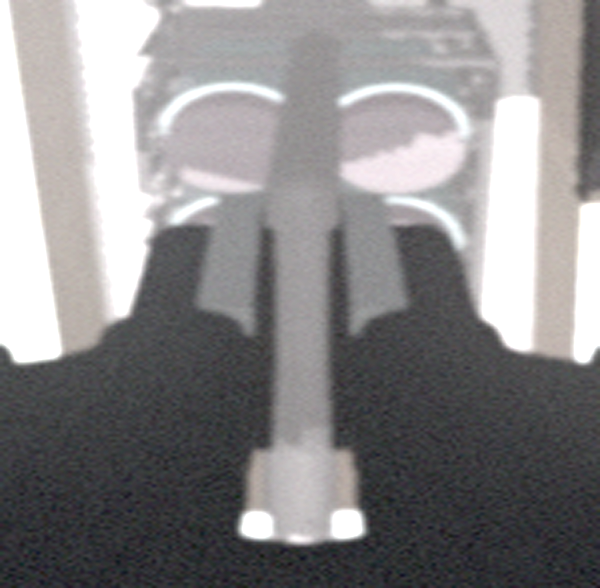

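```bash
python3 -m creep '[[4,2,0,0,0,7,-1],[8,4,0,0,0,14,-1],[12,6,0.5,0,0,21,-1],[16,8,1,0,0,28,-1],[20,10,1.5,0,0,35,-1]]' >/dev/null;  python3 -c "
from h import *
x,y=r2w(-.12,-.026); go(x,y,.23,RY-90)"
```

```text
(array([32.6 ,  3.6 ,  8.58]), array([-0.87,  0.49, 12.22])) t 22.33 w 0.0056 F [ 0.9  0.2 -2.7]
```

```bash
python3 -m creep '[[4,1.2,0,0,0,6,-1],[8,2.4,0,0,0,12.2,-1],[12,3.2,0,0,0,12.2,-1],[16,3.6,0,0,0,12.2,-1],[20,3.6,0,-0.8,0.5,12.2,-1]]' >/dev/null;  python3 -c "
from h import *
x,y=r2w(-.12,-.026); go(x,y,.23,RY-90)"
```

```text
(array([12.04, -2.9 ,  8.76]), array([-0.13, -0.  ,  0.03])) t 22.75 w 0.0056 F [ 1.7 -0.3 -2.9]
```

```bash
python3 -m creep '[[4,-1,1,0,0,0,-1],[8,-2,2.5,0,0,0,-1],[12,-2.9,5,0,0,0,-1],[12,-2.9,8,0,0,0,-1],[12,-2.9,8.7,0,0,0,-1]]' >/dev/null; python3 -m creep '[[0,0,0,0,0,0,-1],[0,0,0,0,0,0,-1],[0,0,0,0,0,0,-1],[0,0,0,0,0,0,-1],[0,0,0,0,0,0,-1]]';  python3 -c "
from h import *
x,y=r2w(0,-.026); go(x,y,.225,RY-90)
ci,im=snap('wrist','w20.png')
for n,y in (('h2',0),('h3',-.12)):
  print(n,proj(ci,[np.r_[r2w(-.04,y),.197],np.r_[r2w(-.02,y),.180],np.r_[r2w(.0,y),.180]]).round(1).tolist())
"
```

```text
clock: 23.58
tcp_pos: [0.4615, -0.2845, 0.3833]
eef_rot: [180.0, -0.0, -117.7]
wrist_force: [-0.6, -0.1, -2.8]
width: 0.0056
(array([ -0.17, -12.05,   0.32]), array([ 0.01, -0.03, -0.14])) t 23.58 w 0.0056 F [-0.6 -0.1 -2.8]
h2 [[168.1, 299.0], [146.8, 282.2], [114.3, 281.8]]
h3 [[131.9, 59.2], [110.6, 63.9], [72.3, 65.5]]
```

View pics/w20.png

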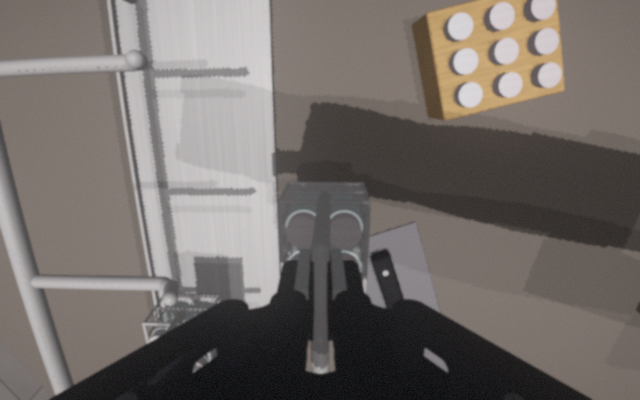

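```bash
python3 -m creep '[[-0.2,-3,0,0,0,0,-1],[-0.2,-6,0,0,0,0,-1],[-0.2,-9,0,0,0,0,-1],[-0.2,-11.3,0,0,0,0,-1],[-0.2,-11.9,0,0,0,0,-1]]'; python3 -m creep '[[0,0,0.6,0,0,0,-1],[0,0,1.2,0,0,0,-1],[0,0,1.8,0,0,0,-1],[0,0,2.4,0,0,0,-1],[0,0,3,0,0,0,-1]]'; python3 -c "
from h import *
cs,im=snap('scene','sc21.png'); cv2.imwrite('pics/sc21c.png',cv2.resize(im[150:270,160:280,::-1],None,fx=4.5,fy=4.5,interpolation=cv2.INTER_CUBIC))
x,y=r2w(0,-.026); go(x,y,.183,RY-90)
"
```

```text
clock: 24.05
tcp_pos: [0.5711, -0.3395, 0.3837]
eef_rot: [-179.7, -0.1, -117.7]
wrist_force: [1.1, -0.7, -3.6]
width: 0.0058
clock: 24.47
tcp_pos: [0.5702, -0.3389, 0.3527]
eef_rot: [-179.8, -0.0, -117.7]
wrist_force: [0.8, 0.9, -3.7]
width: 0.0052
(array([0.07, 0.08, 1.33]), array([-0.07, -0.03, -0.09])) t 24.52 w 0.0055 F [-0.1 -0.1 -4.2]
```

View pics/sc21c.png

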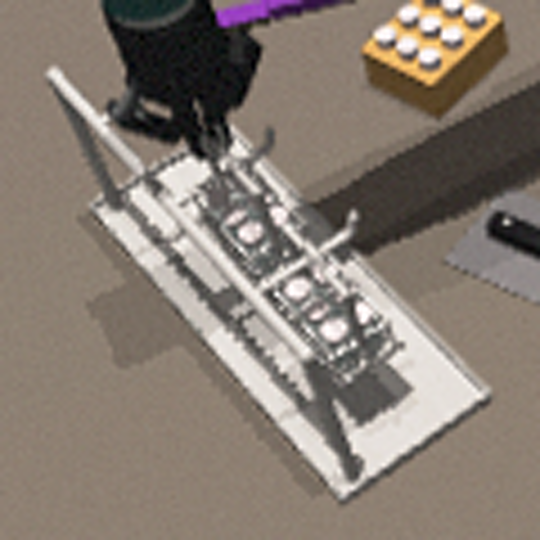

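```bash
python3 -m creep '[[0,0,0.4,0,0,0,-1],[0,0,0.7,0,0,0,-1],[0,0,1,0,0,0,-1],[0,0,1.2,0,0,0,-1],[0,0,1.3,0,0,0,-1]]'; python3 -m creep '[[0,0,0.1,0,0,0,-1],[0,0,0.2,0,0,0,-1],[0,0,0.3,0,0,0,-1],[0,0,0.3,0,0,0,-1],[0,0,0.3,0,0,0,-1]]'
```

```text
clock: 24.93
tcp_pos: [0.5699, -0.3389, 0.3382]
eef_rot: [-179.9, -0.0, -117.7]
wrist_force: [-1.3, -0.8, -1.1]
width: 0.0058
clock: 25.35
tcp_pos: [0.57, -0.339, 0.3372]
eef_rot: [-179.8, -0.1, -117.7]
wrist_force: [-2.4, 0.8, 6.5]
width: 0.0057
```

Contact at the expected height (grasp point 0.182–0.183 m). I'll release.

```bash
python3 -m creep '[[0,0,-0.1,0,0,0,-0.7],[0,0,-0.1,0,0,0,-0.4],[0,0,-0.1,0,0,0,-0.3],[0,0,-0.1,0,0,0,-0.3],[0,0,-0.1,0,0,0,-0.3]]';python3 -m creep '[[0,0,-1,0,0,0,-0.3],[0,0,-3,0,0,0,-0.3],[0,0,-6,0,0,0,-0.3],[0,0,-10,0,0,0,-0.3],[0,0,-14,0,0,0,-0.3]]'; python3 -c "
from h import *
ci,im=snap('wrist','w22.png')
x,y=b2w(-.003,-.138); go(x,y,.33,BY-90)"
```

```text
clock: 25.77
tcp_pos: [0.5701, -0.339, 0.338]
eef_rot: [-179.8, -0.1, -117.7]
wrist_force: [-0.1, -0.1, -0.3]
width: 0.0302
clock: 26.18
tcp_pos: [0.5693, -0.3384, 0.479]
eef_rot: [-180.0, -0.0, -117.7]
wrist_force: [0.8, -0.5, 0.3]
width: 0.0299
(array([-44.67,  14.93,   0.12]), array([ -0.86,  -0.6 , -49.58])) t 26.23 w 0.0303 F [ 2.4 -1.5  5.8]
```

View pics/w22.png

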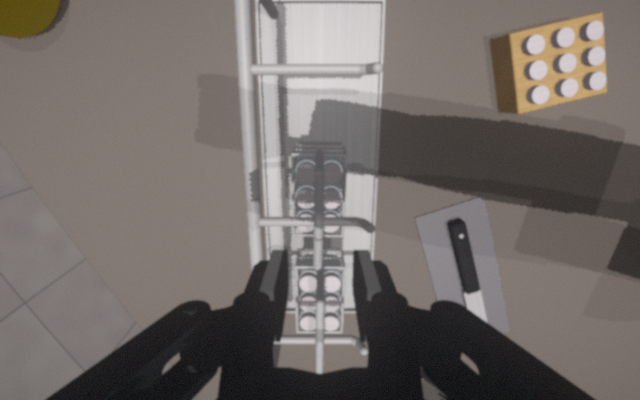

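```bash
python3 -m creep '[[-4,1.3,0,0,0,-7,-0.1],[-8,2.6,0,0,0,-14,-0.1],[-12,3.9,0,0,0,-21,-0.1],[-16,5.2,0,0,0,-28,-0.1],[-20,6.5,0,-0.7,-0.5,-35,-0.1]]' >/dev/null; python3 -c "
from h import *
x,y=b2w(-.0035,-.138); go(x,y,.33,BY-90)"
```

```text
(array([-25.11,  -7.42,   0.45]), array([ -0.28,  -0.11, -14.27])) t 26.65 w 0.0385 F [ 1.2 -0.3  0.2]
```

```bash
python3 -m creep '[[-5,-1.5,0,0,0,-7,-0.1],[-10,-3,0,0,0,-14.2,-0.1],[-15,-4.5,0,0,0,-14.2,-0.1],[-20,-6,0,0,0,-14.2,-0.1],[-25,-7.4,0.4,-0.3,0,-14.2,-0.1]]' >/dev/null; python3 -c "
from h import *
x,y=b2w(-.0035,-.138); go(x,y,.2,BY-90)"
```

```text
(array([-4.62, -2.69, 13.39]), array([-0.08, -0.16, -0.07])) t 27.07 w 0.0387 F [ 0.9  0.3 -1. ]
```

```bash
python3 -m creep '[[-4.6,-2.7,3,0,0,0,-0.1],[-4.6,-2.7,7,0,0,0,-0.1],[-4.6,-2.7,11,0,0,0,-0.1],[-4.6,-2.7,13.4,0,0,0,-0.1],[-4.6,-2.7,13.4,0,0,0,-0.1]]' >/dev/null; python3 -c "
from h import *
s=env.state()
ci,im=snap('wrist','w23.png');print(w2b(s['tcp_pos']))"
```

```text
[-0.00629969 -0.13634046]
```

View pics/w23.png

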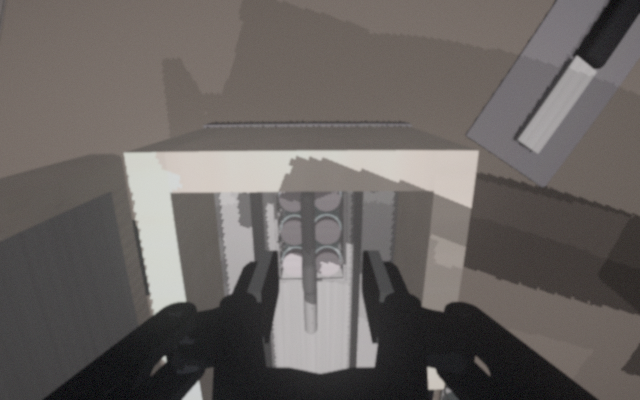

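```bash
python3 -c "
from h import *
x,y=b2w(-.0025,-.138); go(x,y,.137,BY-90)"; python3 -m creep '[[0,-0.2,1.5,0.3,0,0,-0.1],[0,-0.2,3,0.3,0,0,-0.1],[0,-0.2,4.5,0.3,0,0,-0.1],[0,-0.2,5.9,0.3,0,0,-0.1],[0,-0.2,5.9,0.3,0,0,-0.1]]'; python3 -m creep '[[0,0,0,0,0,0,-1],[0,0,0,0,0,0,-1],[0,0,0,0,0,0,-1],[0,0,0,0,0,0,-1],[0,0,0,0,0,0,-1]]';python3 -m creep '[[0,0,0,0,0,0,-1],[0,0,0,0,0,0,-1],[0,0,-1,0,0,0,-1],[0,0,-2,0,0,0,-1],[0,0,-3,0,0,0,-1]]'; python3 -m creep '[[0,0,-3,0,0,0,-1],[0,0,-6,0,0,0,-1],[0,0,-9,0,0,0,-1],[0,0,-12,0,0,0,-1],[0,0,-15,0,0,0,-1]]';python3 -c "
from h import *
ci,im=snap('wrist','w24.png');cv2.imwrite('pics/w24c.png',cv2.convertScaleAbs(cv2.resize(im[180:390,245:395,::-1],None,fx=4,fy=2.8,interpolation=cv2.INTER_CUBIC),alpha=1.8,beta=10))
x,y=r2w(-.12,-.12-.026); go(x,y,.29,RY-90)"
```

```text
(array([ 0.08, -0.32,  5.85]), array([ 0.46,  0.  , -0.03])) t 27.53 w 0.0384 F [-0.5  1.   0.4]
clock: 27.95
tcp_pos: [0.6453, 0.1256, 0.2922]
eef_rot: [179.8, -0.0, -68.2]
wrist_force: [0.1, -0.3, -0.1]
width: 0.0386
clock: 28.37
tcp_pos: [0.6466, 0.1254, 0.2953]
eef_rot: [-179.9, -0.1, -68.2]
wrist_force: [-0.1, -0.1, 6.3]
width: 0.0056
clock: 28.78
tcp_pos: [0.6463, 0.1255, 0.3259]
eef_rot: [-179.9, -0.1, -68.2]
wrist_force: [0.2, 0.3, -2.8]
width: 0.0056
clock: 29.2
tcp_pos: [0.6457, 0.1257, 0.4786]
eef_rot: [-179.9, -0.1, -68.2]
wrist_force: [1.0, -0.7, -2.4]
width: 0.0059
(array([38.94, 41.48,  3.8 ]), array([-0.86,  0.05, 49.42])) t 29.25 w 0.0052 F [2.2 0.8 3.2]
```

View pics/w24c.png

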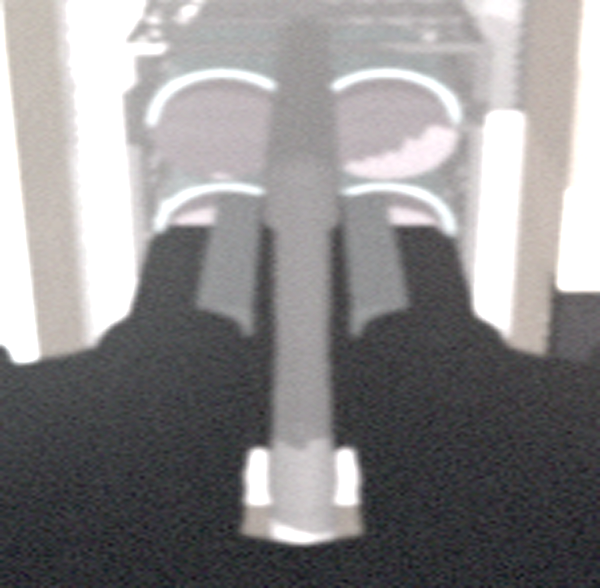

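```bash
python3 -m creep '[[3.5,2.8,0,0,0,7,-1],[7,5.6,0,0,0,14,-1],[10.5,8.4,0.5,0,0,21,-1],[14,11.2,1,0,0,28,-1],[17.5,14,1.5,0,0,35,-1]]' >/dev/null;  python3 -c "
from h import *
x,y=r2w(-.13,-.1435); go(x,y,.23,RY-90)"
```

```text
(array([34.47, 11.09,  8.56]), array([-0.89,  0.3 , 14.12])) t 29.67 w 0.0054 F [ 0.5 -0.2 -3.3]
```

```bash
python3 -m creep '[[1,4,-1,0,0,7,-1],[2.5,8,-1,0,0,14,-1],[6,11,-1,0,0,14.1,-1],[10,11.1,0,0,0,14.1,-1],[14,11.1,0,-0.8,0.3,14.1,-1]]' >/dev/null;  python3 -c "
from h import *
x,y=r2w(-.13,-.1435); go(x,y,.23,RY-90)"
```

```text
(array([20.03, -5.43,  8.66]), array([-0.09,  0.03,  0.14])) t 30.08 w 0.0058 F [ 0.2  0.3 -1.9]
```

```bash
python3 -m creep '[[4,-1,0,0,0,0,-1],[8,-2,1,0,0,0,-1],[12,-3,3,0,0,0,-1],[16,-4.3,6,0,0,0,-1],[20,-5.4,8.6,0,0,0,-1]]' >/dev/null; python3 -c "
from h import *
x,y=r2w(-.13,-.1435); go(x,y,.225,RY-90)"
```

```text
(array([ 1.61, -0.51,  1.82]), array([-0.28, -0.03,  0.1 ])) t 30.5 w 0.0059 F [ 0.9  0.6 -4.1]
```

```bash
python3 -m creep '[[1.6,-0.5,1.8,-0.3,0,0,-1],[1.6,-0.5,1.8,-0.3,0,0,-1],[1.6,-0.5,1.8,-0.3,0,0,-1],[1.6,-0.5,1.8,-0.3,0,0,-1],[1.6,-0.5,1.8,-0.3,0,0,-1]]' >/dev/null; python3 -m creep '[[0,0,0,0,0,0,-1],[0,0,0,0,0,0,-1],[0,0,0,0,0,0,-1],[0,0,0,0,0,0,-1],[0,0,0,0,0,0,-1]]';  python3 -c "
from h import *
x,y=r2w(0,-.1435); go(x,y,.225,RY-90)
ci,im=snap('wrist','w25.png')
for n,y in (('h3',-.12),):
  print(n,proj(ci,[np.r_[r2w(-.04,y),.197],np.r_[r2w(-.02,y),.180],np.r_[r2w(.0,y),.180]]).round(1).tolist())
"
```

```text
clock: 31.33
tcp_pos: [0.4, -0.3819, 0.382]
eef_rot: [-179.9, -0.1, -117.4]
wrist_force: [0.4, 0.1, -2.0]
width: 0.0057
(array([  0.17, -12.99,   0.22]), array([-0.12, -0.07,  0.2 ])) t 31.33 w 0.0057 F [ 0.4  0.1 -2. ]
h3 [[148.9, 290.9], [129.2, 274.4], [96.6, 273.7]]
```

View pics/w25.png

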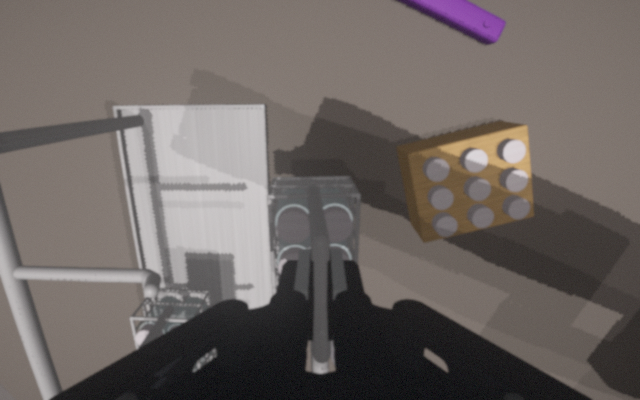

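```bash
python3 -m creep '[[0.1,-3,0,0,0,0.2,-1],[0.2,-6,0,0,0,0.2,-1],[0.2,-9,0,0,0,0.2,-1],[0.2,-12,0,0,0,0.2,-1],[0.2,-12.9,0,0,0,0.2,-1]]'; python3 -m creep '[[0,0,0.6,0,0,0,-1],[0,0,1.2,0,0,0,-1],[0,0,1.8,0,0,0,-1],[0,0,2.4,0,0,0,-1],[0,0,3,0,0,0,-1]]'; python3 -c "
from h import *
x,y=r2w(0,-.1435); go(x,y,.183,RY-90)
"
```

```text
clock: 31.8
tcp_pos: [0.5168, -0.445, 0.3816]
eef_rot: [-179.7, -0.1, -117.6]
wrist_force: [1.5, -2.0, -2.3]
width: 0.0054
clock: 32.22
tcp_pos: [0.5158, -0.4444, 0.3506]
eef_rot: [-179.8, -0.1, -117.6]
wrist_force: [0.6, 0.1, -1.9]
width: 0.0055
(array([-0.06,  0.18,  1.26]), array([-0.23, -0.06,  0.01])) t 32.22 w 0.0055 F [ 0.6  0.1 -1.9]
```

```bash
python3 -m creep '[[0,0.1,0.4,0,0,0,-1],[0,0.1,0.7,0,0,0,-1],[0,0.1,1,0,0,0,-1],[0,0.1,1.2,0,0,0,-1],[0,0.1,1.3,0,0,0,-1]]'; python3 -m creep '[[0,0,0.1,0,0,0,-1],[0,0,0.2,0,0,0,-1],[0,0,0.3,0,0,0,-1],[0,0,0.3,0,0,0,-1],[0,0,0.3,0,0,0,-1]]'
```

```text
clock: 32.63
tcp_pos: [0.5147, -0.4439, 0.3382]
eef_rot: [-179.8, -0.1, -117.6]
wrist_force: [-3.1, 2.0, 4.2]
width: 0.0057
clock: 33.05
tcp_pos: [0.5147, -0.4438, 0.3377]
eef_rot: [-179.7, -0.1, -117.6]
wrist_force: [-3.5, 3.7, 8.2]
width: 0.0057
```

```bash
python3 -m creep '[[0,0,-0.2,0,0,0,-0.7],[0,0,-0.2,0,0,0,-0.4],[0,0,-0.2,0,0,0,-0.3],[0,0,-0.2,0,0,0,-0.3],[0,0,-0.2,0,0,0,-0.3]]';python3 -m creep '[[0,0,-1,0,0,0,-0.3],[0,0,-3,0,0,0,-0.3],[0,0,-6,0,0,0,-0.3],[0,0,-10,0,0,0,-0.3],[0,0,-14,0,0,0,-0.3]]'; python3 -c "
from h import *
ci,im=snap('wrist','w26.png')
cs,im=snap('scene','sc26.png'); cv2.imwrite('pics/sc26c.png',cv2.resize(im[150:270,160:280,::-1],None,fx=4.5,fy=4.5,interpolation=cv2.INTER_CUBIC))
cs,im=snap('side','s26.png')
x,y=.3668+.028*.37,.2875-.028*.93; go(x,y,.3,BY-90)"
```

```text
clock: 33.47
tcp_pos: [0.5148, -0.4439, 0.3394]
eef_rot: [-179.7, -0.1, -117.6]
wrist_force: [0.0, 0.4, -0.7]
width: 0.03
clock: 33.88
tcp_pos: [0.5139, -0.443, 0.4802]
eef_rot: [-179.8, -0.0, -117.6]
wrist_force: [0.8, -1.3, -0.5]
width: 0.0297
(array([-56.18,  44.9 ,   2.12]), array([ -0.72,  -0.63, -49.47])) t 34.03 w 0.0299 F [-0.   0.7  0.3]
```

View pics/w26.png

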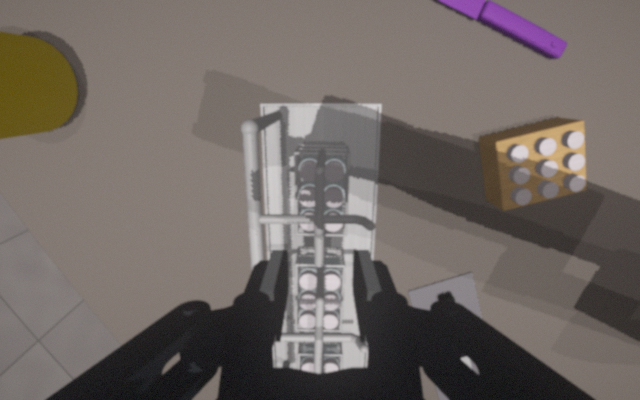

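View pics/sc26c.png

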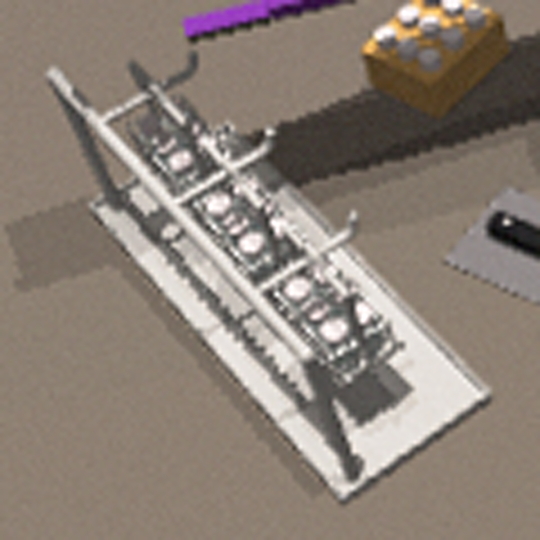

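View pics/s26.png

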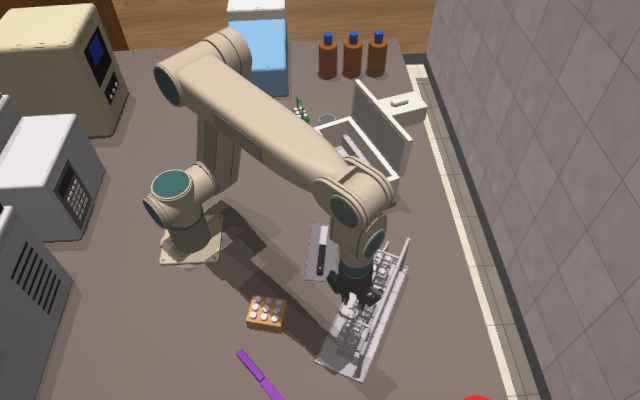

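```bash
python3 -m creep '[[-3.2,2.6,0,0,0,-5,-0.1],[-6.4,5.2,0,0,0,-10,-0.1],[-9.6,7.8,0,0,0,-15,-0.1],[-12.8,10.4,0,0,0,-20,-0.1],[-16,13,0,0,0,-25,-0.1]]' >/dev/null; python3 -c "
from h import *
go(.377,.261,.3,BY-90)"
```

```text
(array([-49.71,  11.66,   2.08]), array([ -0.47,  -0.67, -24.26])) t 34.45 w 0.0386 F [ 1.   0.6 -0.3]
```

```bash
python3 -m creep '[[-4,1,0,0,0,-5,-0.1],[-8,2,0,0,0,-10,-0.1],[-12,3,0,0,0,-15,-0.1],[-16,4,0,0,0,-20,-0.1],[-20,5,0,-0.4,-0.6,-24,-0.1]]' >/dev/null; python3 -c "
from h import *
go(.377,.261,.3,BY-90)"
```

```text
(array([-29.58,  -6.18,   2.34]), array([-0.02, -0.04, -0.06])) t 34.87 w 0.0383 F [ 0.5 -0.4 -0.2]
```

```bash
python3 -m creep '[[-4,-0.9,0,0,0,0,-0.1],[-8,-1.8,0,0,0,0,-0.1],[-12,-2.7,0,0,0,0,-0.1],[-16,-3.6,0,0,0,0,-0.1],[-20,-4.4,0,0,0,0,-0.1]]' >/dev/null;python3 -m creep '[[0,0,0,0,0,0,-0.1],[0,0,0,0,0,0,-0.1],[0,0,0,0,0,0,-0.1],[0,0,0,0,0,0,-0.1],[0,0,0,0,0,0,-0.1]]' >/dev/null; python3 -c "
from h import *
ci,im=snap('wrist','w27.png')
go(.377,.261,.3,BY-90)
print(proj(ci,[[.3509,.3275,.105],[.3827,.2475,.105]]))"
```

```text
(array([-9.51, -1.81,  2.26]), array([ 0.04, -0.04, -0.23])) t 35.75 w 0.0384 F [ 0.1 -0.1  0.2]
[[303.79157646 310.41038626]
 [302.50702453 243.5466883 ]]
```

View pics/w27.png

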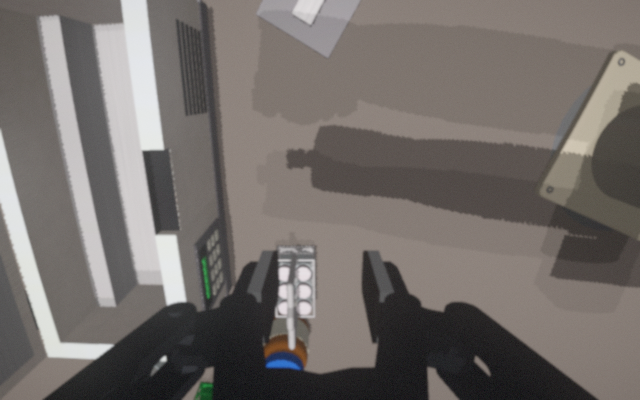

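```bash
python3 -c "
from h import *
cs,im=snap('side','s28.png'); cv2.imwrite('pics/s28c.png',cv2.resize(im[110:210,250:350,::-1],None,fx=5.5,fy=5.5,interpolation=cv2.INTER_CUBIC))
cs,im=snap('scene','sc28.png'); cv2.imwrite('pics/sc28c.png',cv2.resize(im[185:285,360:500,::-1],None,fx=5,fy=5,interpolation=cv2.INTER_CUBIC))
im=cv2.imread('pics/w27.png');cv2.imwrite('pics/w27c.png',cv2.resize(im[220:390,240:350],None,fx=5,fy=3.5,interpolation=cv2.INTER_CUBIC))"
```

```text
(no output)
```

View pics/s28c.png

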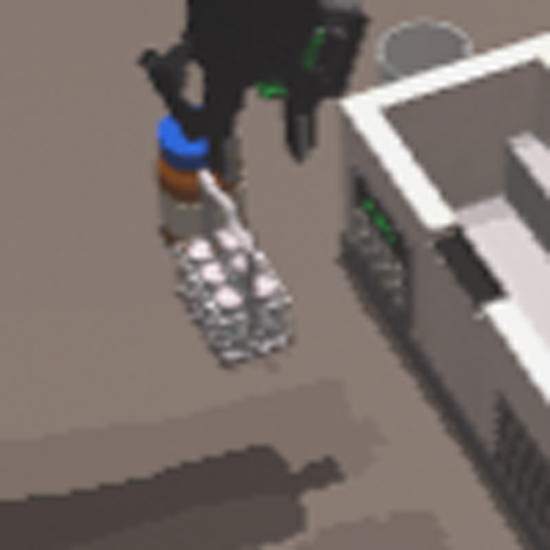

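View pics/sc28c.png

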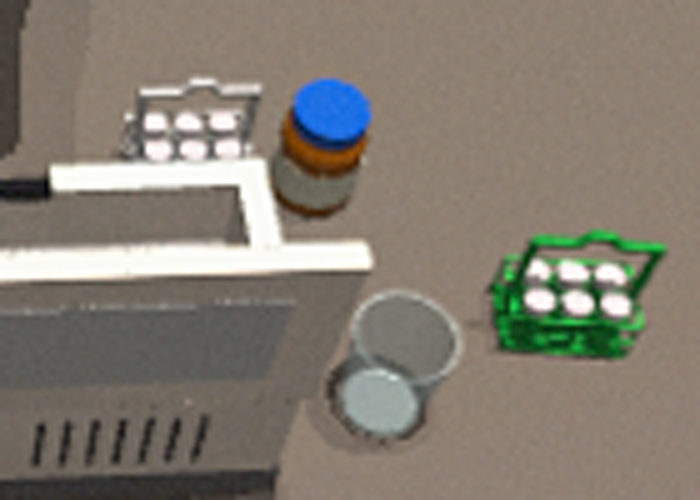

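View pics/w27c.png

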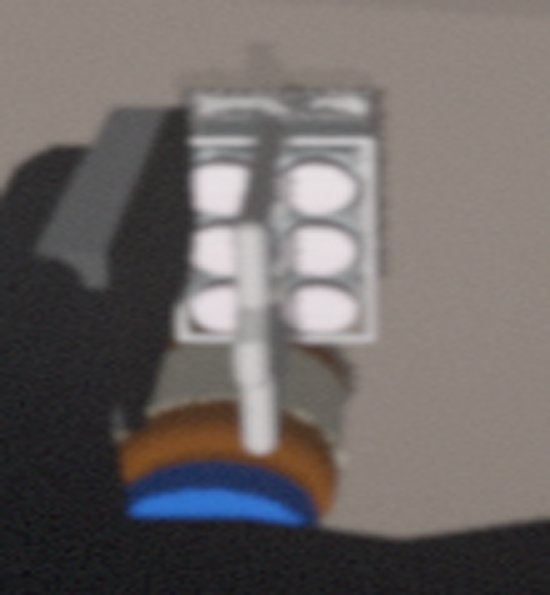

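```bash
python3 -c "
from h import *
cs=env.camera_info('side');cc=env.camera_info('scene');cw=env.camera_info('wrist')
p=onz(cw,[(290,285),(292.4,347)],.109);print(p,(p[0]+p[1])/2,np.linalg.norm(p[0]-p[1]))
d=p[1]-p[0];print(np.degrees(np.arctan2(-d[0],d[1])))
print(tri(cs,(286.6,141.5),cc,(411.8,202.4)),tri(cs,(295.2,154.2),cc,(388,203.2)))
print(onz(cc,[(411.8,202.4),(388,203.2)],.109))
"
```

```text
[[0.37833506 0.29928823 0.109     ]
 [0.34609017 0.37964894 0.109     ]] [0.36221261 0.33946858 0.109     ] 0.08658854439799787
21.86321976071706
(array([0.34727154, 0.38162374, 0.10482734]), np.float64(1.8081911036913144e-05)) (array([0.38163415, 0.30048922, 0.10930474]), np.float64(0.0039691781367403745))
[[0.35071605 0.38169894 0.109     ]
 [0.38361761 0.29960373 0.109     ]]
```

```bash
python3 -c "
from h import *
go(.3735,.314,.17,BY-90)"
```

```text
(array([-14.55,  -3.45,  15.27]), array([ 0.03, -0.04, -0.21])) t 35.85 w 0.0386 F [ 0.7  0.2 -0. ]
```

```bash
python3 -m creep '[[-4,-1,2,0,0,0,-0.1],[-8,-2,4,0,0,0,-0.1],[-12,-3,7,0,0,0,-0.1],[-14.5,-3.4,10,0,0,0,-0.1],[-14.5,-3.4,13,0,0,0,-0.1]]' >/dev/null;python3 -m creep '[[0,0,0,0,0,0,-0.1],[0,0,0,0,0,0,-0.1],[0,0,0,0,0,0,-0.1],[0,0,0,0,0,0,-0.1],[0,0,0,0,0,0,-0.1]]' >/dev/null; python3 -c "
from h import *
ci,im=snap('wrist','w29.png')
go(.3735,.314,.107,BY-90)"
```

```text
(array([0.15, 0.4 , 8.96]), array([-0.66,  0.17, -0.22])) t 36.73 w 0.0386 F [ 0.  -0.4  0.2]
```

View pics/w29.png

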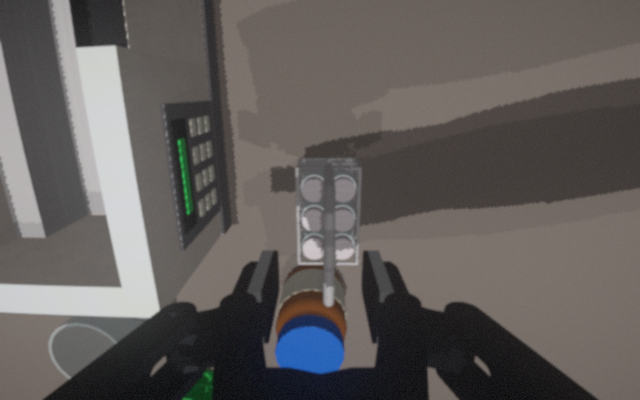

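```bash
python3 -m creep '[[0.1,0.3,2.5,-0.6,0,0,-0.1],[0.1,0.3,5,-0.6,0,0,-0.1],[0.1,0.3,7,-0.6,0,0,-0.1],[0.1,0.3,8.5,-0.6,0,0,-0.1],[0.1,0.3,8.9,-0.6,0,0,-0.1]]'; python3 -m creep '[[0,0,0,0,0,0,-0.1],[0,0,0,0,0,0,-0.6],[0,0,0,0,0,0,-1],[0,0,0,0,0,0,-1],[0,0,0,0,0,0,-1]]';python3 -m creep '[[0,0,0,0,0,0,-1],[0,0,0,0,0,0,-1],[0,0,-1,0,0,0,-1],[0,0,-2,0,0,0,-1],[0,0,-3,0,0,0,-1]]'
```

```text
clock: 37.15
tcp_pos: [0.3738, 0.3139, 0.2613]
eef_rot: [179.9, 0.1, -68.4]
wrist_force: [-1.0, -0.3, 0.3]
width: 0.0385
clock: 37.57
tcp_pos: [0.3744, 0.3143, 0.2629]
eef_rot: [-179.9, 0.1, -68.4]
wrist_force: [-0.3, -1.1, 5.4]
width: 0.0056
clock: 37.98
tcp_pos: [0.3743, 0.3141, 0.2937]
eef_rot: [-180.0, 0.1, -68.4]
wrist_force: [0.5, 0.2, -1.8]
width: 0.0058
```

```bash
python3 -m creep '[[0,0,-3.5,0,0,0,-1],[0,0,-7,0,0,0,-1],[0,0,-10.5,0,0,0,-1],[0,0,-14,0,0,0,-1],[0,0,-18,0,0,0,-1]]';python3 -c "
from h import *
ci,im=snap('wrist','w30.png');cv2.imwrite('pics/w30c.png',cv2.convertScaleAbs(cv2.resize(im[180:390,245:395,::-1],None,fx=4,fy=2.8,interpolation=cv2.INTER_CUBIC),alpha=1.6,beta=10))
x,y=b2w(0,-.028); go(x,y,.32,BY-90)"
```

```text
clock: 38.4
tcp_pos: [0.3736, 0.3132, 0.4756]
eef_rot: [180.0, 0.1, -68.4]
wrist_force: [0.8, 0.9, -3.0]
width: 0.0054
(array([ 16.52, -18.43,   1.21]), array([-0.85,  0.31, -0.26])) t 38.45 w 0.0055 F [1.8 1.6 4.7]
```

View pics/w30c.png

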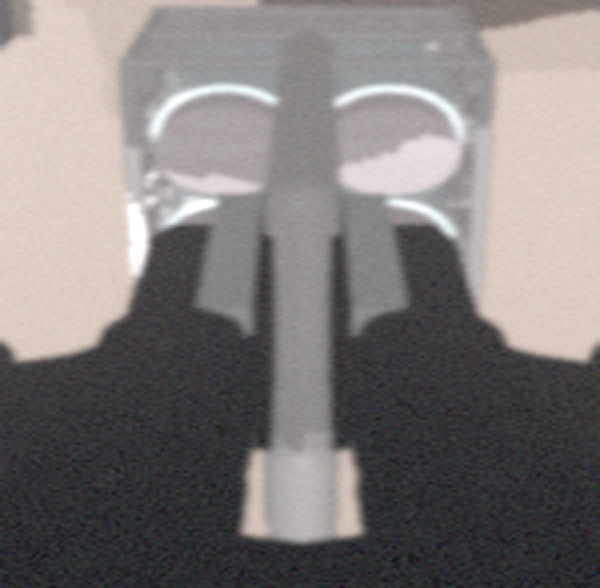

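```bash
python3 -m creep '[[3.3,-3,0,0,0,0,-1],[6.6,-6,0,0,0,0,-1],[9.9,-10,0,0,0,0,-1],[13,-14,0.5,0,0,0,-1],[16.5,-18.4,1,-0.8,0.3,0,-1]]' >/dev/null; python3 -m creep '[[0,0,0,0,0,0,-1],[0,0,0,0,0,0,-1],[0,0,0,0,0,0,-1],[0,0,0,0,0,0,-1],[0,0,0,0,0,0,-1]]' >/dev/null; python3 -c "
from h import *
ci,im=snap('wrist','w31.png')
x,y=b2w(-.002,-.026); go(x,y,.22,BY-90)"
```

```text
(array([ 2.38, -3.05, 10.79]), array([-0.26,  0.01, -0.19])) t 39.33 w 0.0055 F [-0.7  0.  -2.3]
```

View pics/w31.png

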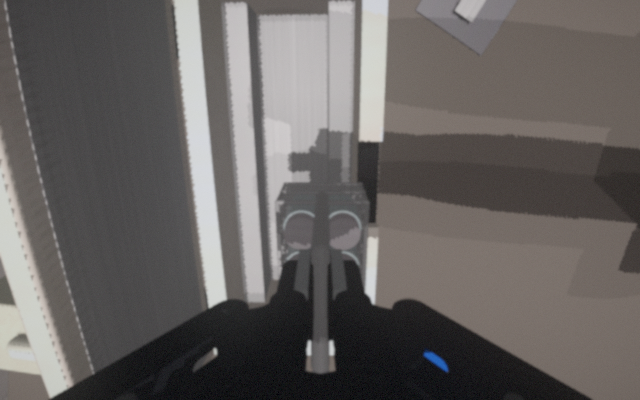

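```bash
python3 -m creep '[[1.2,-1.5,0,0,0,0,-1],[2.4,-3,1,0,0,0,-1],[2.4,-3.1,4,-0.2,0,-0.2,-1],[2.4,-3.1,7,-0.2,0,-0.2,-1],[2.4,-3.1,9,-0.2,0,-0.2,-1]]'; python3 -m creep '[[0,0,0,0,0,0,-1],[0,0,0,0,0,0,-1],[0,0,0,0,0,0,-1],[0,0,0,0,0,0,-1],[0,0,0,0,0,0,-1]]'; python3 -c "
from h import *
ci,im=snap('wrist','w32.png');s=env.state();print(w2b(s['tcp_pos']))
x,y=b2w(-.001,-.026); go(x,y,.138,BY-90)"
```

```text
clock: 39.75
tcp_pos: [0.6043, 0.2302, 0.3908]
eef_rot: [179.9, 0.0, -68.0]
wrist_force: [-0.6, -0.2, -3.1]
width: 0.0057
clock: 40.17
tcp_pos: [0.6049, 0.2305, 0.3934]
eef_rot: [-179.8, -0.0, -68.0]
wrist_force: [0.3, -0.3, -3.2]
width: 0.0062
[-0.00202344 -0.02545191]
(array([ 0.06, -0.07, 10.01]), array([-0.17,  0.  ,  0.07])) t 40.22 w 0.0055 F [ 0.5 -0.3 -2. ]
```

View pics/w32.png

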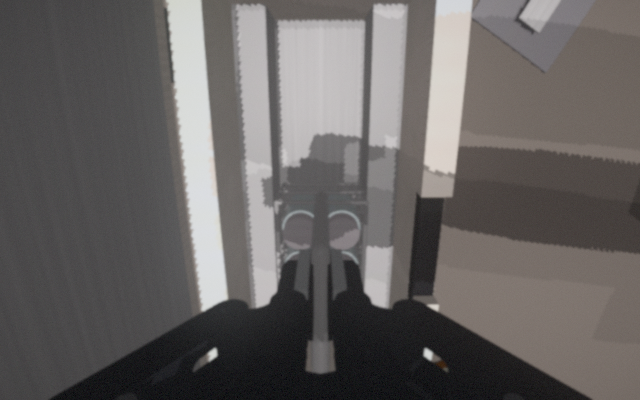

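```bash
python3 -m creep '[[0,0,2,0,0,0,-1],[0,0,4,0,0,0,-1],[0,0,6,0,0,0,-1],[0,0,8,0,0,0,-1],[0,0,9,0,0,0,-1]]'; python3 -m creep '[[0,0,0.3,0,0,0,-1],[0,0,0.6,0,0,0,-1],[0,0,0.8,0,0,0,-1],[0,0,1,0,0,0,-1],[0,0,1.1,0,0,0,-1]]'
```

```text
clock: 40.63
tcp_pos: [0.6045, 0.2304, 0.3014]
eef_rot: [-180.0, 0.0, -68.0]
wrist_force: [-0.6, -0.9, -2.4]
width: 0.0054
clock: 41.05
tcp_pos: [0.6055, 0.2301, 0.293]
eef_rot: [-179.8, -0.1, -68.1]
wrist_force: [-1.3, -3.8, 8.2]
width: 0.0055
```

Bottom contact at grasp height 0.138, as expected. I'll release and look.

```bash
python3 -m creep '[[0,0,-0.1,0,0,0,-0.7],[0,0,-0.1,0,0,0,-0.4],[0,0,-0.1,0,0,0,-0.3],[0,0,-0.1,0,0,0,-0.3],[0,0,-0.1,0,0,0,-0.3]]';python3 -m creep '[[0,0,-1,0,0,0,-0.3],[0,0,-3,0,0,0,-0.3],[0,0,-6,0,0,0,-0.3],[0,0,-10,0,0,0,-0.3],[0,0,-14,0,0,0,-0.3]]'; python3 -c "
from h import *
ci,im=snap('wrist','w33.png'); cs,im=snap('side','s33.png')
cv2.imwrite('pics/s33c.png',cv2.resize(im[75:225,270:410,::-1],None,fx=5,fy=4,interpolation=cv2.INTER_CUBIC))
go(.460,-.078,.25,-98)"
```

```text
clock: 41.47
tcp_pos: [0.6055, 0.2302, 0.2941]
eef_rot: [-179.8, -0.1, -68.1]
wrist_force: [-0.7, 0.3, -0.3]
width: 0.0296
clock: 41.88
tcp_pos: [0.6042, 0.2301, 0.4351]
eef_rot: [-179.9, -0.1, -68.0]
wrist_force: [0.9, 1.0, 0.0]
width: 0.0298
(array([23.15, 25.23,  3.48]), array([-1.18,  0.09, 29.96])) t 41.98 w 0.0302 F [ 0.5 -0.3  0.7]
```

View pics/w33.png

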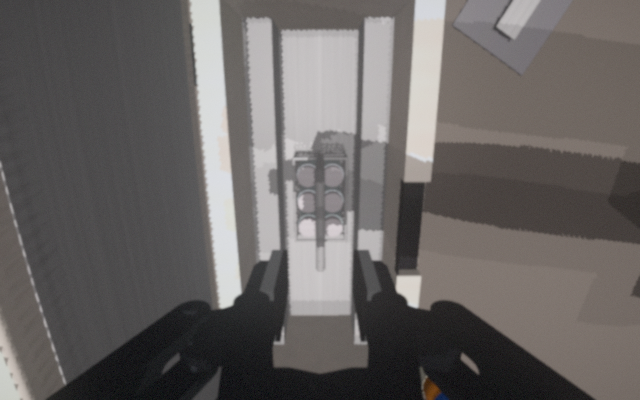

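View pics/s33c.png

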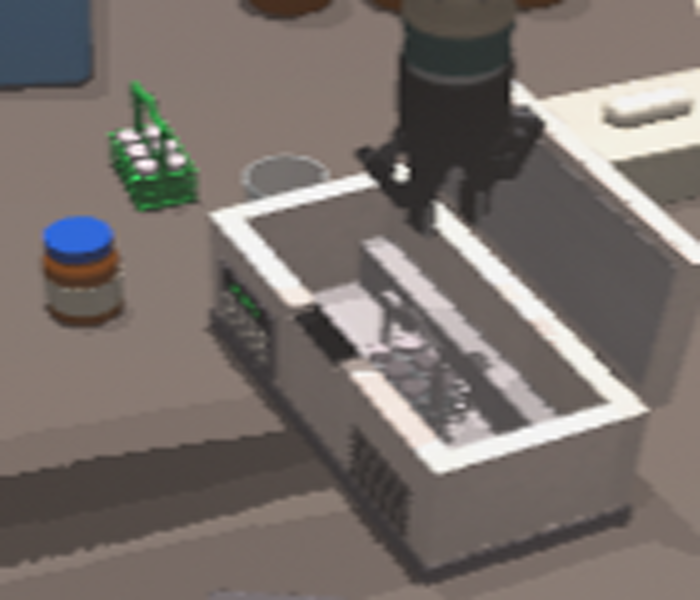

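```bash
python3 -m creep '[[2,2.5,-2,0,0,6,0.2],[5,6,-3,0,0,12,0.2],[8,9,-3,0,0,18,0.2],[11,12.5,-2,0,0,24,0.2],[14,15.5,0,-1,0,30,0.2]]' >/dev/null; python3 -c "
from h import *
go(.460,-.078,.19,-98)"
```

```text
(array([14.2 ,  4.18, 10.52]), array([-0.49,  0.17, -0.29])) t 42.4 w 0.0511 F [ 0.8 -0.6 -0.3]
```

```bash
python3 -m creep '[[4,1,1,0,0,0,0.2],[8,2,4,0,0,0,0.2],[12,3.4,7,0,0,0,0.2],[14.2,4.2,10,-0.5,0.2,-0.3,0.2],[14.2,4.2,10.5,-0.5,0.2,-0.3,0.2]]' >/dev/null;python3 -m creep '[[0,0,0,0,0,0,0.2],[0,0,0,0,0,0,0.2],[0,0,0,0,0,0,0.2],[0,0,0,0,0,0,0.2],[0,0,0,0,0,0,0.2]]' >/dev/null; python3 -c "
from h import *
ci,im=snap('wrist','w34.png')
go(.460,-.078,.026,-98)"
```

```text
(array([-0.17, -0.17, 16.34]), array([ 0.05, -0.08, -0.06])) t 43.28 w 0.0511 F [-0.1  0.  -0.3]
```

View pics/w34.png

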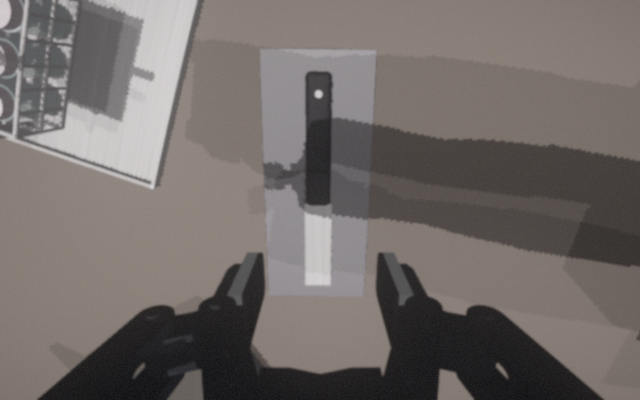

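```bash
python3 -m creep '[[-0.2,-0.2,4,0,0,0,0.2],[-0.2,-0.2,8,0,0,0,0.2],[-0.2,-0.2,12,0,0,0,0.2],[-0.2,-0.2,15.5,0,0,0,0.2],[-0.2,-0.2,16.4,0,0,0,0.2]]'; python3 -m creep '[[0,0,0,0,0,0,0],[0,0,0,0,0,0,-1],[0,0,0,0,0,0,-1],[0,0,0,0,0,0,-1],[0,0,0,0,0,0,-1]]'; python3 -m creep '[[0,0,0,0,0,0,-1],[0,0,0,0,0,0,-1],[0,0,-3,0,0,0,-1],[0,0,-7,0,0,0,-1],[0,0,-11,0,0,0,-1]]';python3 -m creep '[[0,0,-4,0,0,0,-1],[0,0,-8,0,0,0,-1],[0,0,-12,0,0,0,-1],[0,0,-17,0,0,0,-1],[0,0,-18,0,0,0,-1]]';  python3 -c "
from h import *
ci,im=snap('wrist','w35.png')
x,y=b2w(.15,-.30); print(x,y);go(x,y,.309,BY-90)"
```

```text
clock: 43.7
tcp_pos: [0.458, -0.0764, 0.1763]
eef_rot: [179.5, -0.0, -98.0]
wrist_force: [-1.0, -0.7, -0.1]
width: 0.0512
clock: 44.12
tcp_pos: [0.4594, -0.0768, 0.1783]
eef_rot: [179.7, -0.0, -98.0]
wrist_force: [0.6, 0.3, 3.9]
width: 0.0207
clock: 44.53
tcp_pos: [0.4586, -0.0764, 0.2885]
eef_rot: [179.5, -0.0, -98.0]
wrist_force: [1.0, -0.0, -0.6]
width: 0.0205
clock: 44.95
tcp_pos: [0.4606, -0.0768, 0.4748]
eef_rot: [-180.0, -0.1, -98.0]
wrist_force: [1.2, 0.7, -0.6]
width: 0.0208
0.8482717728575806 0.03239729121669538
(array([-16.22, -36.79,   1.42]), array([ -0.22,  -0.19, -29.9 ])) t 45.0 w 0.0203 F [ 1.2 -0.1  1.4]
```

View pics/w35.png

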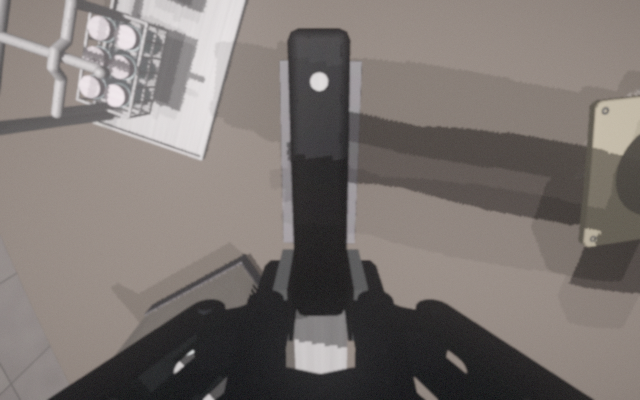

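```bash
python3 -c "
from h import *
x,y=b2w(-.08,-.33); print(x,y);go(x,y,.311,BY-90)"
```

```text
0.6460590679381033 -0.08122498639270825
(array([ -2.16, -18.34,   1.16]), array([ -0.22,  -0.19, -29.9 ])) t 45.0 w 0.0203 F [ 1.2 -0.1  1.4]
```

```bash
python3 -m creep '[[-0.4,-3.6,0,0,0,-6,-1],[-0.8,-7.2,0,0,0,-12,-1],[-1.2,-11,0,0,0,-18,-1],[-1.7,-14.6,0.5,0,0,-24,-1],[-2.1,-18.3,1.1,-0.2,-0.2,-29.9,-1]]'; python3 -c "
from h import *
x,y=b2w(.15,-.315); print(x,y);go(x,y,.311,BY-90)"
```

```text
clock: 45.42
tcp_pos: [0.6469, -0.0816, 0.4667]
eef_rot: [-179.9, -0.0, -67.8]
wrist_force: [-0.3, 0.3, -0.6]
width: 0.0207
0.8538665895962178 0.018479747408211566
(array([ -1.44, -22.95,   0.09]), array([-0.05, -0.02,  0.3 ])) t 45.42 w 0.0207 F [-0.3  0.3 -0.6]
```

```bash
python3 -m creep '[[0,-4,0,0,0,0,-1],[0,-8,0,0,0,0,-1],[-0.5,-12,0,0,0,0,-1],[-1,-16,0,0,0,0,-1],[-1.4,-20,0,0,0,0,-1]]'; python3 -m creep '[[0,-1,0,0,0,0,-1],[0,-2,0,0,0,0,-1],[0,-3,0,0,0,0,-1],[0,-3,0,0,0,0,-1],[0,-3,0,0,0,0,-1]]'; python3 -c "
from h import *
x,y=b2w(.15,-.24); print(x,y);go(x,y,.311,BY-90)
cs,im=snap('side','s36.png')
cs,im=snap('scene','sc36.png');print(env.state()['qpos'],w2b(env.state()['tcp_pos']))"
```

```text
clock: 45.83
tcp_pos: [0.8279, 0.0079, 0.4659]
eef_rot: [180.0, 0.0, -67.8]
wrist_force: [1.3, -0.3, -0.2]
width: 0.0208
clock: 46.25
tcp_pos: [0.8559, 0.0193, 0.4642]
eef_rot: [179.9, 0.1, -67.8]
wrist_force: [-0.0, 0.5, -1.3]
width: 0.0207
0.8258925059030321 0.08806746645063057
(array([-7.5 ,  0.18, -0.17]), array([0.13, 0.06, 0.3 ])) t 46.25 w 0.0207 F [-0.   0.5 -1.3]
[-3.06103631e+00  4.18030272e+01  4.56470125e+01  9.39245115e+01
 -3.12029968e-03 -1.15227301e+02] [ 0.15142291 -0.31517266]
```

View pics/s36.png

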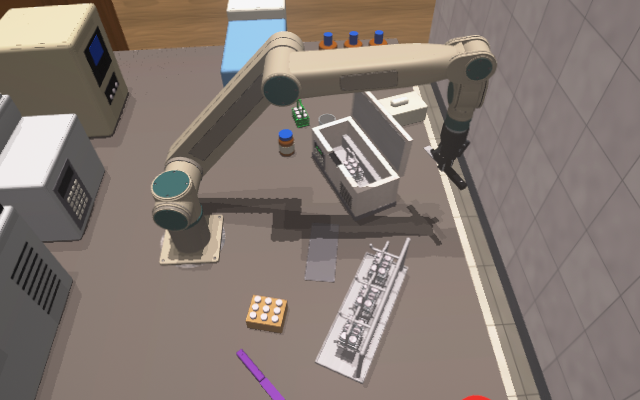

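View pics/sc36.png

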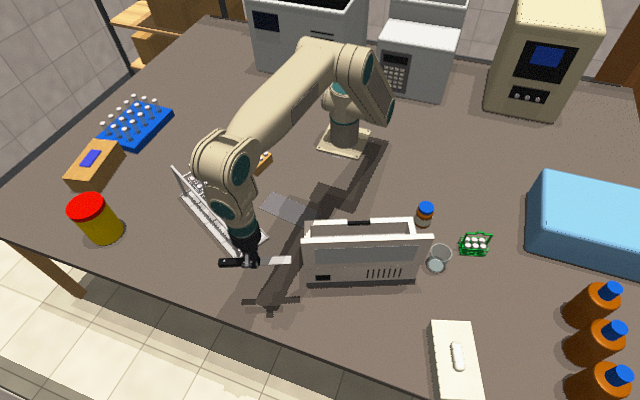

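```bash
python3 -m creep '[[-2.5,0,0,0,0,0,-1],[-5,0,0,0,0,0.3,-1],[-7,0,0,0,0,0.3,-1],[-8.7,0.1,-0.2,0,0,0.3,-1],[-8.7,0.1,-0.2,0,0,0.3,-1]]'; python3 - <<'E'
from h import *
cs,im=snap('scene','sc37.png');cv2.imwrite('pics/sc37c.png',cv2.resize(im[200:300,210:450,::-1],None,fx=3.3,fy=3.3,interpolation=cv2.INTER_CUBIC))
b=w2b(env.state()['tcp_pos']);z=env.state()['tcp_pos'][2];print(b,z)
s=.14
for t in (1.6,1.5,1.4,1.3,1.2,1.1,1.0,.9,.8,.7,.6,.5,.4,.3,.2,.1,.0):
    x=.085-s*np.cos(t)+np.sin(t)*.018+.0125*np.sin(t)+.00125*np.cos(t)*np.sin(t)
    zz=.155+s*np.sin(t)+np.cos(t)*.018+.00125*np.cos(t)+.0125*np.sin(t)*np.cos(t)*.6
    print(t,'tool y',round((b[0]-x)*100,2),'z',round((z-.155-.010-zz)*100,2))
E
```

```text
clock: 46.77
tcp_pos: [0.8195, 0.1027, 0.4695]
eef_rot: [180.0, 0.1, -67.9]
wrist_force: [0.1, 0.0, -0.0]
width: 0.0201
[ 0.14968517 -0.22573846] 0.4692163056688593
1.6 tool y 3.01 z 1.01
1.5 tool y 4.41 z 0.77
1.4 tool y 5.82 z 0.67
1.3 tool y 7.24 z 0.72
1.2 tool y 8.66 z 0.92
1.1 tool y 10.05 z 1.27
1.0 tool y 11.41 z 1.76
0.9 tool y 12.72 z 2.39
0.8 tool y 13.97 z 3.16
0.7 tool y 15.15 z 4.06
0.6 tool y 16.24 z 5.08
0.5 tool y 17.24 z 6.2
0.4 tool y 18.13 z 7.43
0.3 tool y 18.91 z 8.73
0.2 tool y 19.56 z 10.11
0.1 tool y 20.08 z 11.53
0.0 tool y 20.47 z 13.0
```

View pics/sc37c.png

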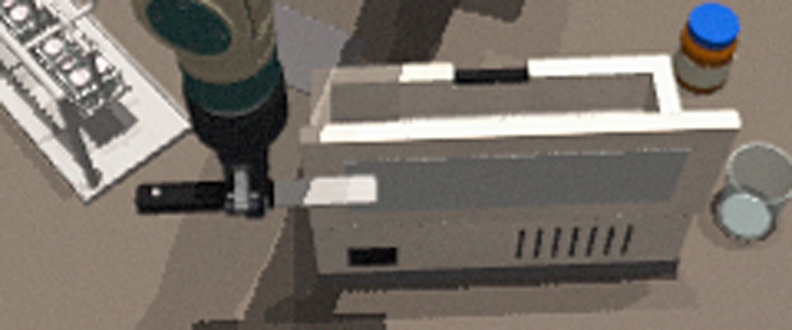

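```bash
python3 -m creep '[[0,1.5,0.5,0,0,0,-1],[0,3,0.9,0,0,0,-1],[0,4.4,0.8,0,0,0,-1],[0,5.8,0.7,0,0,0,-1],[0,7.2,0.7,0,0,0,-1]]'; python3 -m creep '[[0,1.4,0.2,0,0,0,-1],[0,2.8,0.5,0,0,0,-1],[0,4.2,1,0,0,0,-1],[0,5.5,1.7,0,0,0,-1],[0,6.8,2.4,0,0,0,-1]]'; python3 - <<'E'
from h import *
cs,im=snap('scene','sc38.png');cv2.imwrite('pics/sc38c.png',cv2.resize(im[200:300,210:450,::-1],None,fx=3.3,fy=3.3,interpolation=cv2.INTER_CUBIC))
cs,im=snap('side','s38.png');cv2.imwrite('pics/s38c.png',cv2.resize(im[60:220,270:460,::-1],None,fx=3.6,fy=3.6,interpolation=cv2.INTER_CUBIC))
b=w2b(env.state()['tcp_pos']);z=env.state()['tcp_pos'][2];print(b,z)
E
```

```text
clock: 47.23
tcp_pos: [0.7538, 0.0735, 0.4628]
eef_rot: [-179.8, -0.0, -68.1]
wrist_force: [3.4, 1.5, -1.9]
width: 0.0204
clock: 47.65
tcp_pos: [0.691, 0.0473, 0.4397]
eef_rot: [-179.5, -0.1, -68.1]
wrist_force: [2.5, 0.5, -1.1]
width: 0.0206
[ 0.00797241 -0.22727066] 0.4380108115725583
```

View pics/s38c.png

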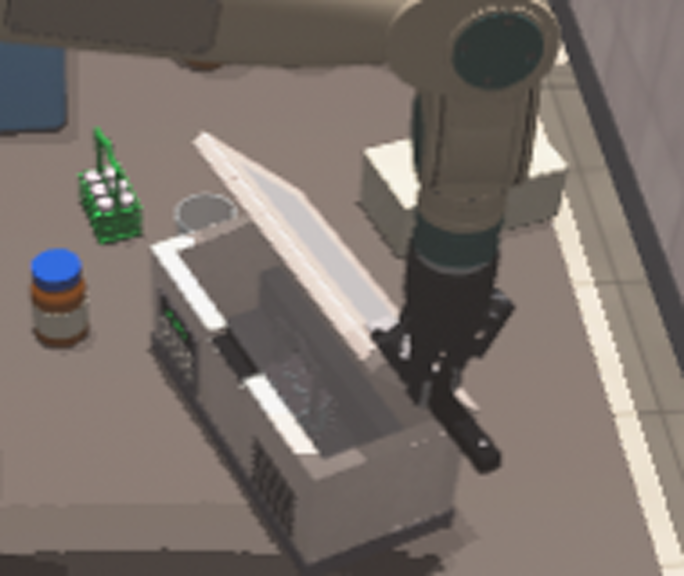

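View pics/sc38c.png

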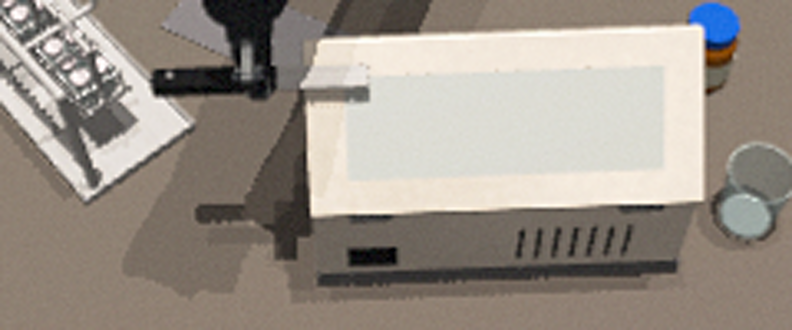

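```bash
python3 -m creep '[[0,1.1,1,0,0,0,-1],[0,2.2,2,0,0,0,-1],[0,3.2,3.2,0,0,0,-1],[0,4.1,4.4,0,0,0,-1],[0,4.9,5.7,0,0,0,-1]]'; python3 -m creep '[[0,0.6,1.3,0,0,0,-1],[0,1,2.4,0,0,0,-1],[0,1.4,3.2,0,0,0,-1],[0,1.6,3.8,0,0,0,-1],[0,1.6,4,0,0,0,-1]]'; python3 - <<'E'
from h import *
cs,im=snap('side','s39.png');cv2.imwrite('pics/s39c.png',cv2.resize(im[60:220,270:460,::-1],None,fx=3.6,fy=3.6,interpolation=cv2.INTER_CUBIC))
b=w2b(env.state()['tcp_pos']);z=env.state()['tcp_pos'][2];print(b,z,env.state()['wrist_force'])
E
```

```text
clock: 48.17
tcp_pos: [0.6451, 0.0282, 0.3822]
eef_rot: [-179.7, -0.1, -68.2]
wrist_force: [2.0, 1.1, 0.6]
width: 0.0202
clock: 48.58
tcp_pos: [0.6301, 0.022, 0.341]
eef_rot: [-179.8, -0.1, -68.2]
wrist_force: [-0.4, -0.1, -0.9]
width: 0.0207
[-0.05620379 -0.2281671 ] 0.3410005797225894 [-0.24190342 -0.55983467 -1.29564993]
```

View pics/s39c.png

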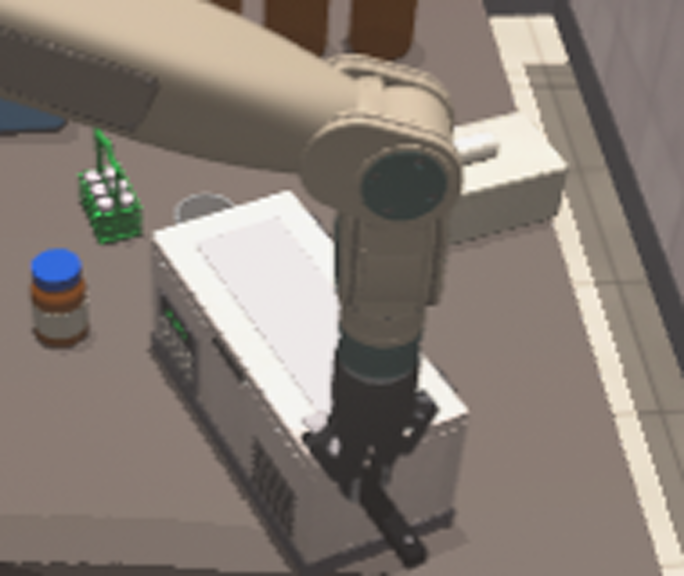

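```bash
python3 -m creep '[[0,0,0.2,0,0,0,-1],[0,0,0.3,0,0,0,-1],[0,0,0.4,0,0,0,-1],[0,0,0.5,0,0,0,-1],[0,0,0.6,0,0,0,-1]]'; python3 -m creep '[[0,0,0.2,0,0,0,-1],[0,0,0.3,0,0,0,-1],[0,0,0.4,0,0,0,-1],[0,0,0.4,0,0,0,-1],[0,0,0.4,0,0,0,-1]]'
```

```text
clock: 49.05
tcp_pos: [0.6306, 0.0221, 0.3385]
eef_rot: [-179.7, -0.2, -68.2]
wrist_force: [-5.0, -3.4, 11.3]
width: 0.0203
clock: 49.47
tcp_pos: [0.6309, 0.022, 0.3379]
eef_rot: [-179.6, -0.3, -68.1]
wrist_force: [-5.4, -1.5, 11.4]
width: 0.0206
```

```bash
python3 -m creep '[[0,0,-1,0,0,0,-1],[0,0,-3,0,0,0,-1],[0.5,0,-6,0,0,0,-1],[2,0,-9,0,0,0,-1],[4,1,-12,0,0,0,-1]]'; python3 - <<'E'
from h import *
ci,im=snap('wrist','w40.png')
cs,im=snap('side','s40.png');cv2.imwrite('pics/s40c.png',cv2.resize(im[90:220,270:410,::-1],None,fx=5,fy=4.6,interpolation=cv2.INTER_CUBIC))
go(.460,-.078,.19,-98)
E
```

```text
clock: 49.88
tcp_pos: [0.6362, -0.0176, 0.4596]
eef_rot: [-179.5, -0.2, -68.0]
wrist_force: [1.0, -0.8, -1.2]
width: 0.0206
(array([-1.41, 18.8 , 11.7 ]), array([-1.21, -0.41, 29.75])) t 49.98 w 0.0203 F [ 0.   0.5 -0.1]
```

View pics/s40c.png

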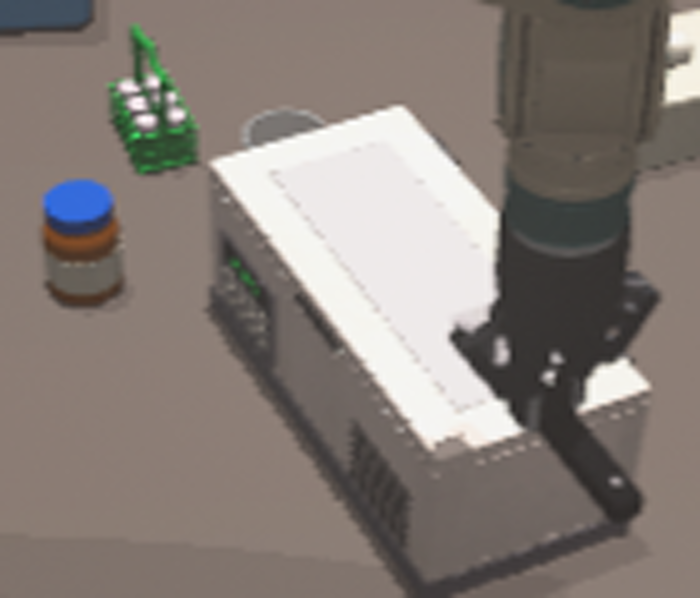

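View pics/w40.png

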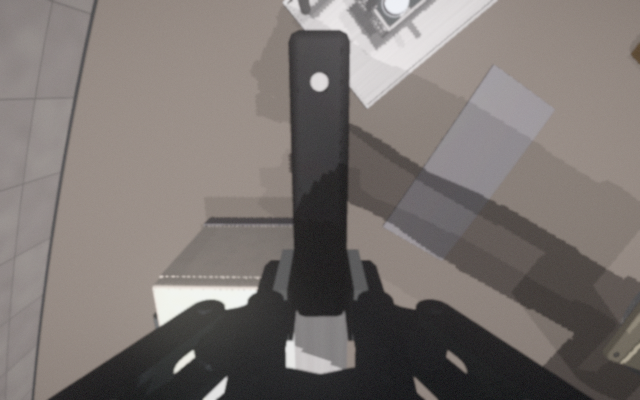

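```bash
python3 -m creep '[[-0.3,3.8,0,0,0,6,-1],[-0.6,7.6,1,0,0,12,-1],[-0.9,11.4,3,0,0,18,-1],[-1.2,15,5,0,0,24,-1],[-1.4,18.8,8,-1,-0.4,29.8,-1]]' >/dev/null; python3 -m creep '[[0,0,0,0,0,0,-1],[0,0,0,0,0,0,-1],[0,0,0,0,0,0,-1],[0,0,0,0,0,0,-1],[0,0,0,0,0,0,-1]]' >/dev/null; python3 -c "
from h import *
ci,im=snap('wrist','w41.png')
go(.460,-.077,.0265,-98)"
```

```text
(array([ 0.17,  0.69, 20.73]), array([-0.57, -0.02, -0.25])) t 50.87 w 0.0204 F [ 0.1 -0.5 -1.2]
```

View pics/w41.png

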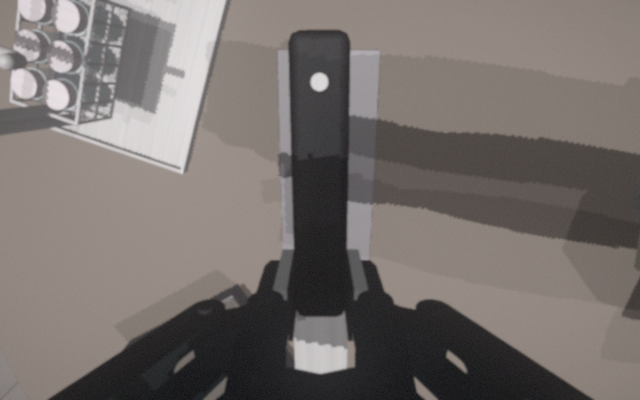

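```bash
python3 -m creep '[[0.2,0.7,4,-0.5,0,-0.2,-1],[0.2,0.7,8,-0.5,0,-0.2,-1],[0.2,0.7,12,-0.5,0,-0.2,-1],[0.2,0.7,16,-0.5,0,-0.2,-1],[0.2,0.7,18,-0.5,0,-0.2,-1]]'; python3 -m creep '[[0,0,1,0,0,0,-1],[0,0,1.8,0,0,0,-1],[0,0,2.4,0,0,0,-1],[0,0,2.6,0,0,0,-1],[0,0,2.7,0,0,0,-1]]'; python3 -c "
from h import *
go(.460,-.077,.0233,-98)"
```

```text
clock: 51.28
tcp_pos: [0.459, -0.0767, 0.2054]
eef_rot: [179.8, 0.0, -98.0]
wrist_force: [-0.5, 0.2, -0.7]
width: 0.0208
clock: 51.7
tcp_pos: [0.46, -0.0767, 0.1794]
eef_rot: [179.9, 0.0, -98.0]
wrist_force: [-0.5, 2.8, 4.2]
width: 0.0207
(array([ 0.03, -0.  ,  0.11]), array([0.05, 0.03, 0.01])) t 51.7 w 0.0207 F [-0.5  2.8  4.2]
```

```bash
python3 -m creep '[[0,0,0.1,0,0,0,-1],[0,0,0.1,0,0,0,-0.7],[0,0,0,0,0,0,-0.3],[0,0,0,0,0,0,0],[0,0,0,0,0,0,0.2]]'; python3 -m creep '[[0,0,0,0,0,0,0.2],[0,0,-4,0,0,0,0.2],[0,0,-8,0,0,0,0.2],[0,0,-12,0,0,0,0.2],[0,0,-16,0,0,0,0.2]]';  python3 -m creep '[[0,4,-2,0,0,0,0.2],[0,8,-4,0,0,0,0.2],[0,9,-6,0,0,0,0.2],[0,9,-8,0,0,0,0.2],[0,9,-8,0,0,0,0.2]]'; python3 -c "
from h import *
ci,im=snap('wrist','w42.png')
snap('side','s42.png');cs,im=snap('scene','sc42.png')
cv2.imwrite('pics/sc42c.png',cv2.resize(im[150:290,160:320,::-1],None,fx=4.2,fy=4.2,interpolation=cv2.INTER_CUBIC))"
```

```text
clock: 52.12
tcp_pos: [0.4605, -0.077, 0.1799]
eef_rot: [-180.0, 0.0, -98.0]
wrist_force: [0.2, -0.5, 0.4]
width: 0.0504
clock: 52.53
tcp_pos: [0.4599, -0.0769, 0.3415]
eef_rot: [-180.0, 0.0, -98.0]
wrist_force: [1.5, -0.0, -0.3]
width: 0.0513
clock: 52.95
tcp_pos: [0.3709, -0.0646, 0.4256]
eef_rot: [-179.5, -0.1, -98.0]
wrist_force: [0.8, -0.8, 0.3]
width: 0.0512
```

View pics/w42.png

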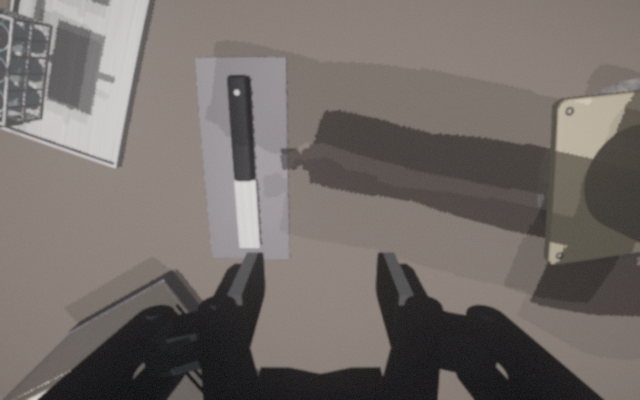

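View pics/s42.png

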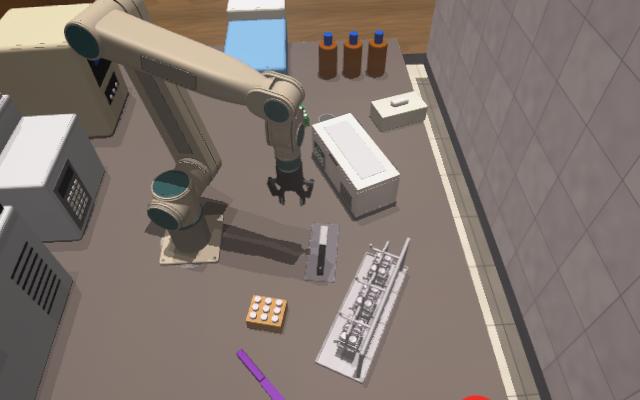

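View pics/sc42c.png

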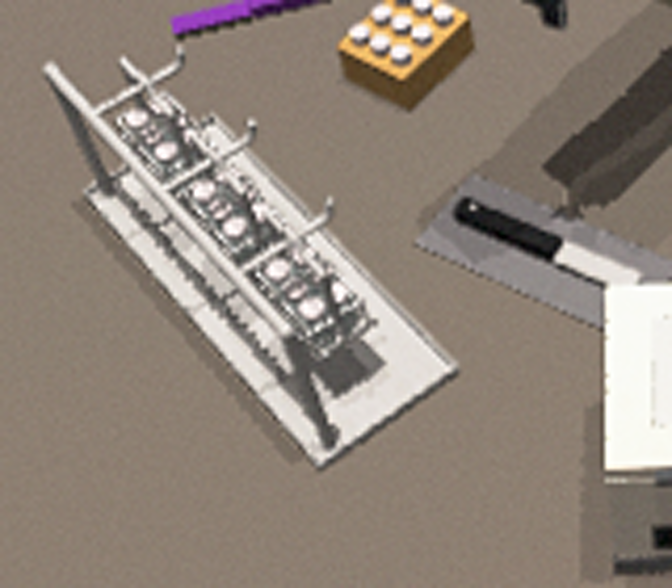

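```bash
python3 -c "
import cv2,numpy as np
for n in ('side','scene'):
    a=cv2.imread(f'pics/{n}0.png').astype(int);b=cv2.imread(f'pics/{ {\"side\":\"s42\",\"scene\":\"sc42\"}[n]}.png').astype(int)
    d=np.abs(a-b).max(2)
    r=(slice(112,216),slice(310,402)) if n=='side' else (slice(212,285),slice(300,425))
    print(n,(d[r]>40).sum(), np.argwhere(d[r]>40)[:10].tolist())
"
```

```text
side 37 [[67, 1], [67, 2], [68, 0], [68, 1], [68, 2], [68, 3], [69, 2], [69, 3], [70, 2], [71, 0]]
scene 123 [[0, 0], [0, 1], [0, 2], [0, 3], [0, 4], [0, 7], [0, 8], [0, 9], [0, 10], [0, 11]]
```

```bash
python3 -c "
from bench import env
print(env.state()['clock'], env.hand_in())"
```

```text
the job is handed in; nothing more can be done
53.1 None
```

The job is done and handed in at about 53 s. There is no verdict yet.

- **Opening:** I levered the cover open with the black spatula at the front notch and pushed it past upright. I laid the spatula on its mat while moving the baskets.
- **Baskets:** All three baskets were in the bath. Each now hangs on its own hook, and the gripper felt each one seat at the expected height.
- **Fresh basket:** It had been knocked about 5 cm along the bench, so I measured it again before picking it up. It stands upright in the bath's middle position.
- **Closing:** I swung the cover down with the spatula blade and pressed it shut with about 11 N. Then I put the spatula back on its mat.

**Last checks:**
- The side view shows the cover looking as it did when closed at the start. The small differences at the edges of that view (37 pixels) lay on the bench beside the bath. The scene view had 123 differing pixels near the top-left corner of the compared area, which I did not trace.
- Three baskets hang on three hooks, the spatula lies wholly on its mat, and I saw no sign that anything else had been disturbed.
- The fresh basket was last seen before the cover closed over it.

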